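Rack and wet the drill cores and slabs for logging

TASK

Get the specimens on the table ready for logging: push every drill core, flat side down, into a seat of its own in the core stand until it sits on the bottom with the sprung jaw closed over it, and slide every sawn slab fully home against the stop in a bay of the slab holder. When all of them are in, press the mister's pump cap fully down to wet them and let it spring back up. Leave the rocks, brush and beaker where they are.

Things in the scene. Friction and masses are not known exactly. Their poses are not given: they have to be found in the camera images.
- core1: grey drill core (may be absent), a stone rod 110 mm long along its x axis, 25 mm in diameter, ground flat (15 mm wide) along its underside so that it does not roll; lies flat side down, height 22.5 mm; about 0.14 kg. Origin: middle of the flat underside; z up from the flat. Its two ends are alike.
- core2: grey drill core (may be absent), a stone rod 110 mm long along its x axis, 25 mm in diameter, ground flat (15 mm wide) along its underside so that it does not roll; lies flat side down, height 22.5 mm; about 0.14 kg. Origin: middle of the flat underside; z up from the flat. Its two ends are alike.
- core3: grey drill core (may be absent), a stone rod 110 mm long along its x axis, 25 mm in diameter, ground flat (15 mm wide) along its underside so that it does not roll; lies flat side down, height 22.5 mm; about 0.14 kg. Origin: middle of the flat underside; z up from the flat. Its two ends are alike.
- core4: grey drill core (may be absent), a stone rod 110 mm long along its x axis, 25 mm in diameter, ground flat (15 mm wide) along its underside so that it does not roll; lies flat side down, height 22.5 mm; about 0.14 kg. Origin: middle of the flat underside; z up from the flat. Its two ends are alike.
- slab1: brown-grey sawn stone slab (may be absent), a flat bar 125 mm long (x), 55 mm wide (y), 10 mm thick (z), about 0.18 kg, lying flat. Origin: centre of its underside. Its two ends, and its two faces, are alike.
- slab2: brown-grey sawn stone slab (may be absent), a flat bar 125 mm long (x), 55 mm wide (y), 10 mm thick (z), about 0.18 kg, lying flat. Origin: centre of its underside. Its two ends, and its two faces, are alike.
- clip1 (a point): seat 1 of the core stand: middle of the seat floor, 36 mm above the table, where the middle of a seated core's underside comes. x along the core, y across, z up. The stand: white base plate 130 x 286 x 12 mm, four seats side by side, 70 mm apart along y.
- jaw1 (a joint): sprung steel jaw of seat 1, hinged low on the seat's +y side; 0 rad closed, grows as it swings outward, to 0.4. A core pressed straight down from above swings it open about 0.12 rad with some 5 to 12 N, and it snaps back over the core.
- clip2 (a point): seat 2 of the core stand: middle of the seat floor, 36 mm above the table, where the middle of a seated core's underside comes. x along the core, y across, z up. Each seat is two forks, 12 mm thick, at x = +38 and -38 mm, leaving 64 mm free between them for the fingers.
- jaw2 (a joint): sprung steel jaw of seat 2, hinged low on the seat's +y side; 0 rad closed, grows as it swings outward, to 0.4. It has one finger at each of the two forks, leaning in over the seat.
- clip3 (a point): seat 3 of the core stand: middle of the seat floor, 36 mm above the table, where the middle of a seated core's underside comes. x along the core, y across, z up. Each fork has on its -y side a fixed prong (inner face at y = -14.5 mm, 34 mm high, top flared out), on its +y side a 7 mm high lip (inner face at 14.5 mm) and above it a finger of the sprung jaw.
- jaw3 (a joint): sprung steel jaw of seat 3, hinged low on the seat's +y side; 0 rad closed, grows as it swings outward, to 0.4. The finger tips stand about 8 mm from the middle, 20 mm above the seat floor, with a lead-in sloping outward above them up to 37 mm.
- clip4 (a point): seat 4 of the core stand: middle of the seat floor, 36 mm above the table, where the middle of a seated core's underside comes. x along the core, y across, z up. At each end of a seat an end plate (inner face at x = +60 and -60 mm, 12 mm higher than the seat floor) keeps the core from sliding out.
- jaw4 (a joint): sprung steel jaw of seat 4, hinged low on the seat's +y side; 0 rad closed, grows as it swings outward, to 0.4. All four jaws are alike.
- bay1 (a point): bay 1 of the slab holder: where the centre of a slab's underside comes when fully home, 20 mm above the table. x: push-in direction, z up. Rails from x = -7.5 mm to the stop at x = 62.5 mm; flared mouth back to x = -20 mm. The holder: white block 20 mm high, two bays 95 mm apart; under the middle of each slab a tongue of that height, 30 mm wide, reaches 50 mm out in front of the rails.
- bay2 (a point): bay 2 of the slab holder: where the centre of a slab's underside comes when fully home, 20 mm above the table. x: push-in direction, z up. Rails from x = -7.5 mm to the stop at x = 62.5 mm; flared mouth back to x = -20 mm. The groove is 58 mm wide and 13 mm high, between rails whose lips reach 6 mm inward over the slab's edges; rail tops 38 mm above the table.
- cap_top (a point): centre of the top of the mister's pump cap: a grey disc 29 mm across with a short nozzle, on a white bottle 60 mm in diameter clamped upright to a foot plate; top 175 mm above the table when up. Moves down with the cap.
- mister_cap (a joint): pump cap: 0 when up, grows as it is pressed straight down, full stroke 0.009 m; sprung, 2 N to start, 7 N at the bottom.
- rock1: lump of broken rock 45 to 60 mm high and up to 75 mm across, bystander; origin at its underside.
- rock2: lump of broken rock 45 to 60 mm high and up to 75 mm across, bystander; origin at its underside.
- rock3: lump of broken rock 45 to 60 mm high and up to 75 mm across, bystander; origin at its underside.
- rock4: lump of broken rock 45 to 60 mm high and up to 75 mm across, bystander; origin at its underside.
- brush: brush lying on the table, bystander; origin at its underside.
- beaker: white plastic beaker, 72 mm across, 80 mm high, bystander; origin at its underside.
There are look-alikes about, which are no part of the job. Leave any turquoise look-alike of the core4 alone. What is shaped like the core3 but blue is not meant.

How it is judged:
By the outcome, as a careful person would: the job done as asked, in the order asked, and still so for the second after the job is handed in, with the robot touching nothing.
Of core1, core2, core3, core4 only 3 to 4 are there at a start; the rules pass over those that are not, and their reading is None.
Of slab1, slab2 only 1 to 2 are there at a start; the rules pass over those that are not, and their reading is None.
At some moment in a run one of core1, core2, core3, core4, slab1, slab2 may be knocked a few centimetres aside while the robot is not near it.
Once in a run the grip may slacken for a moment while it holds something.
It also fails if it takes over 210 s, if anything falls off the work surface, if the arm or the gripper's body presses on something with over 40 N, if the wrist force passes 120 N, or if a joint passes its speed limit or range.

ROBOT

A 6-joint arm with a two-finger parallel gripper is mounted at the origin on the work surface. World frame = base frame: x ahead of the robot, y to its left, z up, the work surface at z = 0. Lengths are in m, angles in rad, forces in N, time in s.
With the tool pointing down it reaches from about 0.25 to 0.725 m from the base axis. Payload 9.7 kg.
Tool frame: the origin (TCP) lies at the very end of the fingers, on their centre line; the grasp point (between the pads) lies 19 mm behind it (grasp_offset is the distance from the TCP to the grasp point, in m); z points along the fingers, y is the line along which they close (so a half turn about z gives the same grasp; the last joint's range is limited). The gripper opens to 85 mm and grips with 20 to 120 N. Pads are 22 mm wide; open, the fingers measure 114 mm over their backs; the gripper's body (76 mm by 85 mm) begins 54 mm behind the grasp point. The pads swing forward as they close: fully open they stand 13 mm farther back than shut.
Start: joints at [-1.238, 0.087, 0.176, 1.66, 0, 1.571], TCP at [0.18, -0.52, 0.231] pointing down, gripper open.
Joint ranges: [-3.13, 3.13], [-0.85, 1.81], [-1.15, 1.24], [-2.2, 2.28], [-1.44, 1.52], [-3.14, 3.14]. Speed limits (rad/s): [2.22, 2.22, 2.57, 3.14, 3.14, 3.14].

INTERFACE

Orientations are given as a unit quaternion [w, x, y, z].
In Python, from plant import state, grab_frame, camera_params, close_job, boxes_of, landmark_of, grasp_offset gives the robot as it stands.
- The arm moves only by the tool arm_command, never from a script. Its argument "rows" is a list of rows, each a list of 6 numbers: the shift along the tool's x, y, z in cm, then the turn, a rotation vector about the tool's x, y, z in degrees. A call has 1 to 5 rows; each row shifts and turns the commanded pose from where the row before left it, along the tool's axes as they then stand; what a row does not reach is not made up. A row lasts 1/10 s, in which the tool goes at most 50 mm and 8.59 degrees, less where a joint would pass 70% of its speed; a pose out of reach is approached as far as the arm can. A call with a gripper value outside its range is refused whole. "hand" is the opening, from -1 (shut) to 1 (fully open), set as the call begins (left out, the last holds). The fingers move at their own pace and stop on an object; "grip_force" is the grip in N (left out, the last holds). Time passes only in rows, so rows that do not move let the fingers close. It gives the time, the measured TCP pose, the force, the opening and the grip force at its end, in the units of the state.
- state(): the state, without advancing time (a new reading comes with each control period).
- grab_frame(name): name is "scene" or "side" or "wrist"; returns the picture (480x640x3 uint8, red, green, blue); there is no depth.
- camera_params(name): a dict with "K" (3x3 intrinsics, pixels), "xyz" and "rotation" of the camera in the world. Camera axes: x right, y down, z forward; pixel columns grow to the right and rows downward; lengths in m; the calibration is good to about 2 mm. A picture is of the moment at which its call begins: read the wrist's pose just before it. camera_params takes no time and is no camera call; for the wrist camera it gives the pose at the moment of the call.
- close_job(): hands the job in; it is judged then, once.
Trained networks look in the newest picture that a camera, given by its name, has taken for a name from the list of things; names that differ only in an ending like _2 or _b are one class to them, and where a whole thing is asked for, a point or a joint stands for the part that bears it (a point fixed in the world has none). Each returns a list of dicts, best first, with "p" (0 to 1); they miss things now and then, are a little off and sometimes report something else, mostly with a low value. They report only what shows in the picture. A call takes as long as a camera call. They do not tell look-alikes from the thing itself.
- boxes_of(camera, name): "rect" ([left, top, right, bottom] in pixels, round what is visible of it).
- landmark_of(camera, name): "pixel" ([column, row] in pixels: a listed point, or the origin of a listed thing).
The state is a dict: "t": time; "qpos": joint angles; "qd": joint speeds; "joint_efforts": joint torques, N m; "ee_pos": TCP position; "orientation": TCP orientation; "force": force on the tool from outside, world axes, zero at the start; "ft_torque": the same for the moment, N m; "grip_width": opening from 0.0 (shut) to 1.0 (fully open); "grasp_force": force on a finger pad.
Only numpy, scipy, OpenCV 4.12 (cv2) and the standard library are available. Lean on these libraries where they do the work, as an engineer would, in place of code of your own. Each camera call takes 0.05 s, during which the arm holds its last target. There are 200 camera calls.

## Working session

There is one attempt and no reset: what is moved stays moved. The work goes in short steps, Python scripts to look and compute and a tool call to move; the robot and the scene stay as the last step left them, time stands still between calls to the robot, and variables do not carry over. Pictures are saved under pics/ and viewed, at most 14 in all, crops included, and the job is handed in when it is done.

Besides the shell and the picture viewer there is one more tool, called after "Request:" by a JSON object that holds its "method" and its "body". arm_command: Moves the arm, as the interface text tells. Its arguments: {"type":"object","properties":{"rows":{"type":"array"},"hand":{"type":"number"},"grip_force":{"type":"number"}},"required":["rows"]}

```bash
mkdir -p pics; ls; cat > look.py <<'E'
import sys,cv2
from plant import *
for c in sys.argv[2:]:
    cv2.imwrite(f'pics/{c}_{sys.argv[1]}.png',cv2.cvtColor(grab_frame(c),cv2.COLOR_RGB2BGR))
E
python3 look.py a scene side; python3 - <<'E'
from plant import *
s=state();print(s)
for c in('scene','side','wrist'):print(c,camera_params(c))
E
```

```text
pics
{'t': 0.1, 'qpos': array([-1.23799010e+00,  8.74307791e-02,  1.75220638e-01,  1.65978266e+00,
       -3.49997241e-05,  1.57079976e+00]), 'qd': array([-7.00696488e-04,  2.90803362e-04,  2.39625970e-04, -1.23451423e-05,
        4.20591546e-04, -1.62889569e-04]), 'joint_efforts': array([ 3.79971616e-04, -5.21560693e+01,  4.65653729e+01,  1.59598718e-02,
       -5.91743878e-05,  8.27557415e-06]), 'ee_pos': array([ 0.17961036, -0.51964118,  0.23064355]), 'orientation': array([-5.87072898e-04,  9.86187026e-01,  1.65634514e-01, -1.16348557e-04]), 'force': array([0.07993284, 0.50016752, 0.09484671]), 'ft_torque': array([ 0.0172484 , -0.00071154,  0.03772343]), 'grasp_force': 0.0, 'grip_width': 1.0012316946032127}
scene {'K': array([[574.21766133,   0.        , 327.88282436],
       [  0.        , 574.21766133, 242.24341273],
       [  0.        ,   0.        ,   1.        ]]), 'xyz': array([ 1.43683704, -0.13027826,  0.95579646]), 'rotation': array([-0.31679706,  0.690323  ,  0.59037158, -0.27304793])}
side {'K': array([[580.62314033,   0.        , 321.68746424],
       [  0.        , 580.62314033, 247.3384214 ],
       [  0.        ,   0.        ,   1.        ]]), 'xyz': array([0.35155898, 1.12635265, 0.94128143]), 'rotation': array([ 0.03140383, -0.069405  ,  0.88480984, -0.45968283])}
wrist {'K': array([[405.13729098,   0.        , 328.3575776 ],
       [  0.        , 405.13729098, 235.55176976],
       [  0.        ,   0.        ,   1.        ]]), 'xyz': array([ 0.25016872, -0.49541071,  0.37330373]), 'rotation': array([ 0.11964841,  0.80557356, -0.57397774, -0.08535253])}
```

View pics/scene_a.png

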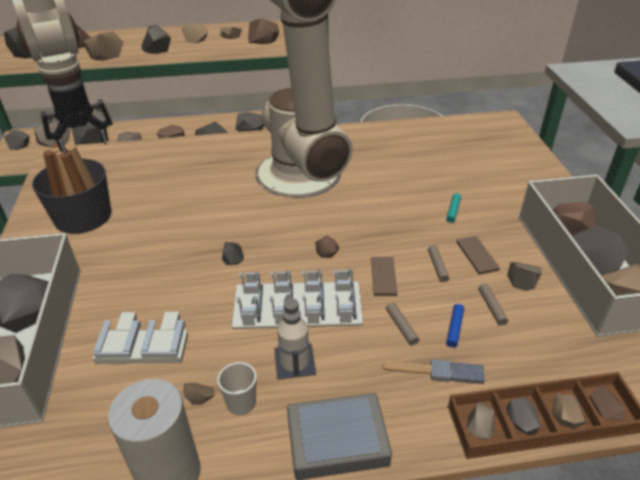

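View pics/side_a.png

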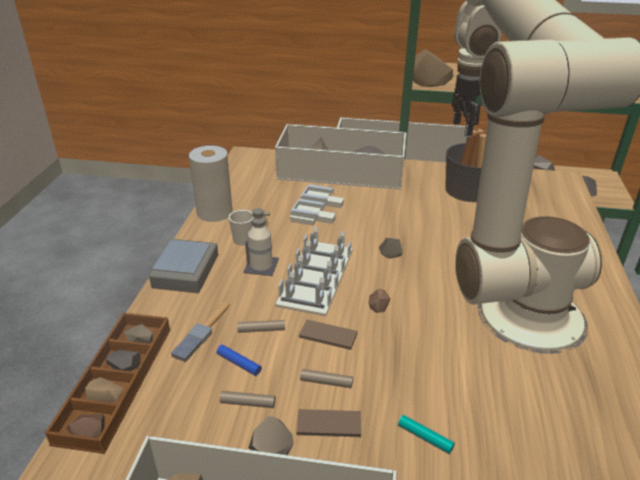

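The scene view shows three grey cores at about (438,263), (402,323) and (493,304), and two slabs at (384,275) and (478,254). The decoys are blue (455,325) and turquoise (454,207). The stand is at (297,300), the holder at (141,337) and the mister at (293,335). The side view shows the same layout.

```bash
cat > h.py <<'E'
import numpy as np,cv2
from scipy.spatial.transform import Rotation as R
from plant import *
def rot(q): return R.from_quat(np.r_[q[1:],q[0]]).as_matrix()
def ray(c,px,cp=None):
    p=cp or camera_params(c); d=rot(p['rotation'])@np.linalg.solve(p['K'],[px[0],px[1],1]); return np.array(p['xyz']),d/np.linalg.norm(d)
def onz(c,px,z,cp=None):
    o,d=ray(c,px,cp); return o+d*(z-o[2])/d[2]
def tri(a,b):
    (o,d),(p,e)=a,b
    A=np.c_[d,-e]; s=np.linalg.lstsq(A,p-o,rcond=None)[0]
    u,v=o+d*s[0],p+e*s[1]; return (u+v)/2,np.linalg.norm(u-v)
def proj(c,X,cp=None):
    p=cp or camera_params(c); v=rot(p['rotation']).T@(np.asarray(X)-p['xyz']); return (p['K']@v)[:2]/v[2]
E
cat > m.py <<'E'
from h import *
np.set_printoptions(precision=4,suppress=True)
for c in('scene','side'): grab_frame(c)
H=dict(clip1=.036,clip2=.036,clip3=.036,clip4=.036,bay1=.02,bay2=.02,cap_top=.175,core1=0,slab1=0,rock1=0,beaker=0)
for n,z in H.items():
    for c in('scene','side'):
        for r in landmark_of(c,n): print(n,c,round(r['p'],2),np.round(r['pixel'],1),onz(c,r['pixel'],z))
E
python3 m.py
```

```text
clip1 scene 0.82 [248.1 296.9] [ 0.5308 -0.1711  0.036 ]
clip1 scene 0.81 [280.6 295.7] [ 0.5384 -0.0995  0.036 ]
clip1 scene 0.71 [340.8 292. ] [0.548  0.0346 0.036 ]
clip1 scene 0.6 [314.4 295.7] [ 0.5502 -0.0253  0.036 ]
clip1 side 0.88 [303.9 290.5] [0.5545 0.0421 0.036 ]
clip1 side 0.64 [308.7 272.6] [ 0.5551 -0.0305  0.036 ]
clip1 side 0.62 [317.6 259.1] [ 0.5418 -0.0916  0.036 ]
clip1 side 0.61 [325.4 242.6] [ 0.5328 -0.1706  0.036 ]
clip1 side 0.35 [265.7 331. ] [0.6139 0.1968 0.036 ]
clip2 scene 0.82 [248.1 296.9] [ 0.5308 -0.1711  0.036 ]
clip2 scene 0.81 [280.6 295.7] [ 0.5384 -0.0995  0.036 ]
clip2 scene 0.71 [340.8 292. ] [0.548  0.0346 0.036 ]
clip2 scene 0.6 [314.4 295.7] [ 0.5502 -0.0253  0.036 ]
clip2 side 0.88 [303.9 290.5] [0.5545 0.0421 0.036 ]
clip2 side 0.64 [308.7 272.6] [ 0.5551 -0.0305  0.036 ]
clip2 side 0.62 [317.6 259.1] [ 0.5418 -0.0916  0.036 ]
clip2 side 0.61 [325.4 242.6] [ 0.5328 -0.1706  0.036 ]
clip2 side 0.35 [265.7 331. ] [0.6139 0.1968 0.036 ]
clip3 scene 0.82 [248.1 296.9] [ 0.5308 -0.1711  0.036 ]
clip3 scene 0.81 [280.6 295.7] [ 0.5384 -0.0995
[... 2002 characters left out ...]
327.5 420. ] [0.4453 0.3883 0.    ]
slab1 side 0.54 [246.9 400.9] [0.615  0.3672 0.    ]
slab1 side 0.44 [254.7 208.1] [ 0.7847 -0.3729  0.    ]
rock1 scene 0.96 [236.2 259.5] [ 0.362  -0.1954  0.    ]
rock1 scene 0.73 [202.9 396.6] [ 0.7518 -0.2731  0.    ]
rock1 scene 0.7 [342.7 293.3] [0.5181 0.0447 0.    ]
rock1 scene 0.63 [325.8 250.5] [0.3635 0.0287 0.    ]
rock1 scene 0.6 [521.1 279.5] [ 0.5395  0.4713 -0.    ]
rock1 side 0.82 [270.9 451. ] [0.5401 0.4755 0.    ]
rock1 side 0.78 [387.5 250.7] [ 0.3626 -0.2111  0.    ]
rock1 side 0.36 [258.6 226.5] [ 0.7476 -0.2728  0.    ]
beaker scene 0.6 [242.1 403.7] [ 0.7798 -0.1982  0.    ]
beaker side 0.79 [246.4 240.1] [ 0.765  -0.1976  0.    ]
```

```bash
cat >> h.py <<'E'
def yaw():
    M=rot(state()['orientation']); return np.degrees(np.arctan2(M[1,0],M[0,0]))
def delta(x,y,z,psi=None):
    "cm in the tool's present axes, then deg about tool z (turn last)"
    s=state();M=rot(s['orientation']);d=M.T@(np.array([x,y,z])-s['ee_pos'])*100
    t=0 if psi is None else -((psi-yaw()+90)%180-90)
    print('delta cm',d.round(2),'len',np.linalg.norm(d).round(1),'turn',round(t,1),'tilt',np.degrees(np.arccos(-M[2,2])).round(2),'yaw',yaw().round(1),'pos',s['ee_pos'].round(4),'t',s['t'])
E
python3 - <<'E'
from h import *
p=camera_params('wrist');M=rot(p['rotation']);s=state();T=rot(s['orientation'])
print('cam in tool',T.T@(np.array(p['xyz'])-s['ee_pos']),'axes in tool\n',(T.T@M).round(3))
print([onz('wrist',q,0).round(3) for q in((0,0),(640,0),(0,480),(640,480),(320,240))])
delta(.36,-.25,.35,0)
E
```

```text
cam in tool [ 7.45956907e-02 -1.99694659e-05 -1.42654165e-01] axes in tool
 [[-0.    -0.957 -0.291]
 [ 1.    -0.     0.001]
 [-0.001 -0.291  0.957]]
[array([ 0.246, -0.213,  0.   ]), array([ 0.417, -0.709,  0.   ]), array([-0.268, -0.265,  0.   ]), array([-0.022, -0.98 ,  0.   ]), array([ 0.136, -0.527,  0.   ])]
delta cm [ 25.86 -19.61 -11.87] len 34.6 turn 19.1 tilt 0.0 yaw 19.1 pos [ 0.1797 -0.5198  0.2313] t 1.3
```

Request:
{"method": "arm_command", "body": {"rows": [[0,0,-4.3,0,0,6.37],[0,0,-4.3,0,0,6.37],[0,0,-4.3,0,0,6.37],[4,-2.8,0,0,0,0],[4,-2.8,0,0,0,0]]}}

```text
t: 1.8
ee_pos: [0.2601, -0.4644, 0.3617]
orientation: [0.001, 1.0, -0.002, 0.001]
force: [-0.0, -0.3, -1.1]
grip_width: 1.003
grasp_force: 0.0
```

Request:
{"method": "arm_command", "body": {"rows": [[4,-2.8,0,0,0,0],[4,-2.8,0,0,0,0],[4,-2.8,0,0,0,0],[4,-2.8,0,0,0,0],[4,-2.8,0,0,0,0]]}}

```text
t: 2.3
ee_pos: [0.4612, -0.3225, 0.3605]
orientation: [0.0, 1.0, -0.0, 0.0]
force: [0.7, -0.8, 0.4]
grip_width: 0.998
grasp_force: 0.0
```

Request:
{"method": "arm_command", "body": {"rows": [[4,-2.8,0,0,0,0],[4,-2.8,0,0,0,0],[4,-2.8,0,0,0,0],[0,0,0,0,0,0],[0,0,0,0,0,0]]}}

```text
t: 2.8
ee_pos: [0.5808, -0.2393, 0.3591]
orientation: [-0.0, 1.0, 0.001, -0.001]
force: [-0.7, -0.1, -0.3]
grip_width: 0.998
grasp_force: 0.0
```

```bash
cat > m2.py <<'E'
from h import *
import sys
np.set_printoptions(precision=4,suppress=True)
delta(.5,0,.3,0)
cp=camera_params('wrist'); cv2.imwrite(f'pics/wrist_{sys.argv[1]}.png',cv2.cvtColor(grab_frame('wrist'),cv2.COLOR_RGB2BGR))
for a in sys.argv[2:]:
    n,z=a.split('=')
    for r in landmark_of('wrist',n): print(n,round(r['p'],2),np.round(r['pixel'],1),onz('wrist',r['pixel'],float(z),cp))
E
python3 m2.py a clip1=.036 bay1=.02 cap_top=.175
```

```text
delta cm [ -8.04 -23.94   5.94] len 25.9 turn 0.1 tilt 0.1 yaw 0.1 pos [ 0.5808 -0.2393  0.3591] t 2.8
clip1 0.84 [209.2 215.2] [ 0.5385 -0.0984  0.036 ]
clip1 0.75 [151.2 206.6] [ 0.5488 -0.0311  0.036 ]
clip1 0.73 [ 88.7 203.9] [0.5519 0.0418 0.036 ]
clip1 0.58 [265.9 225.7] [ 0.5256 -0.165   0.036 ]
bay1 0.97 [421.6 169. ] [ 0.591  -0.3498  0.02  ]
bay1 0.65 [499.6 179.7] [ 0.5785 -0.4437  0.02  ]
cap_top 0.73 [122.6  52.8] [ 0.6973 -0.0868  0.175 ]
cap_top 0.68 [300.  337.6] [ 0.4584 -0.2136  0.175 ]
```

View pics/wrist_a.png

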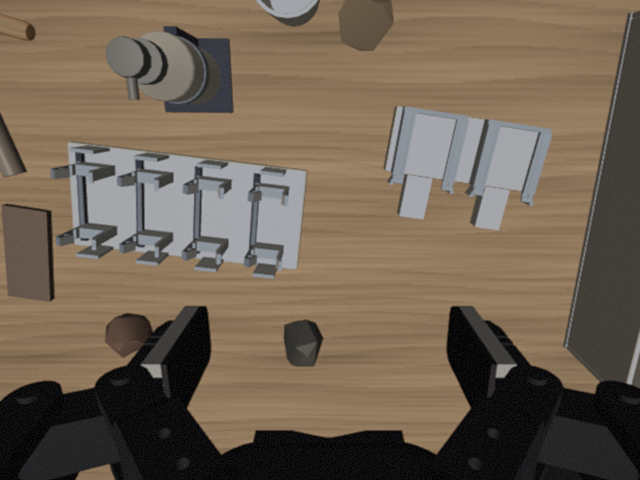

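The wrist view shows the stand plate with corners near (70,143), (307,170) and (297,268). Its hinge bars lie on the world +y side. The holder is at (390–550, 106–228) with its tongues toward the robot, so slabs push in along roughly +x. The cap is at (127,57).

```bash
python3 - <<'E'
import cv2,numpy as np
a=cv2.imread('pics/wrist_a.png')
r=lambda x0,y0,x1,y1:cv2.resize(a[y0:y1,x0:x1],None,fx=3,fy=3,interpolation=cv2.INTER_CUBIC)
s=r(55,130,320,285); h=r(380,95,560,235)
o=np.zeros((s.shape[0],800,3),np.uint8);o[:, :s.shape[1]]=s[:,:800]
o=np.vstack([o,np.zeros((0,800,3),np.uint8)])
cv2.imwrite('pics/cropS.png',o); cv2.imwrite('pics/cropH.png',h); print(o.shape,h.shape)
E
```

```text
(465, 800, 3) (420, 540, 3)
```

View pics/cropS.png

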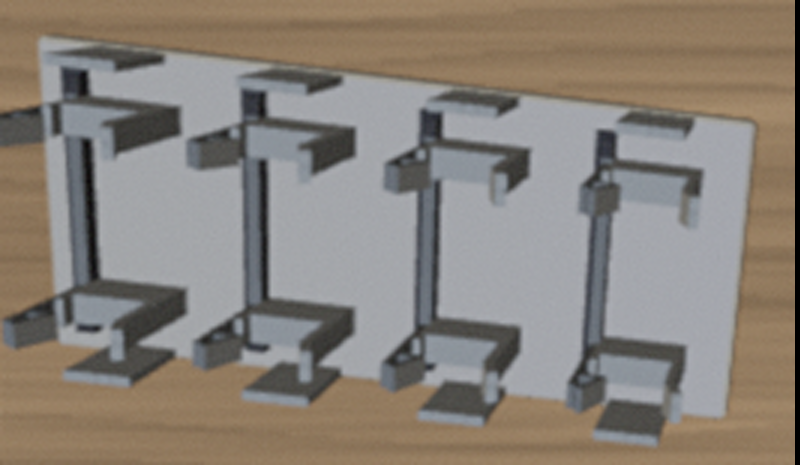

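View pics/cropH.png

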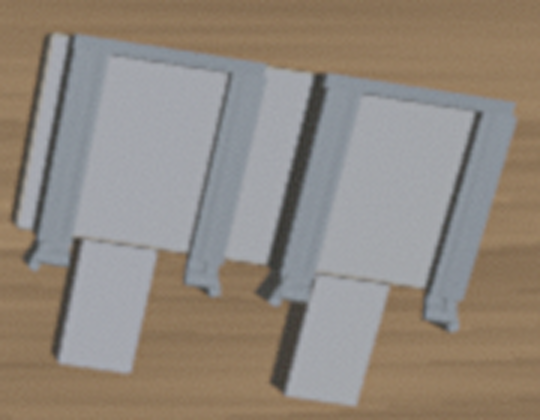

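```bash
python3 - <<'E'
from h import *
np.set_printoptions(precision=4,suppress=True)
S=lambda u,v:(55+(u+.5)/3-.5,130+(v+.5)/3-.5)
Hh=lambda u,v:(380+(u+.5)/3-.5,95+(v+.5)/3-.5)
w=lambda f,u,v,z:onz('wrist',f(u,v),z)[:2]
TL,TR,BR,BL=[w(S,*p,.012) for p in((40,37),(755,122),(727,415),(60,343))]
print('plate',TL,TR,BR,BL,np.linalg.norm(TL-TR),np.linalg.norm(BR-BL),np.linalg.norm(TL-BL),np.linalg.norm(TR-BR))
c=(TL+TR+BR+BL)/4; y=(TL-TR+BL-BR); y/=np.linalg.norm(y); print('centre',c,'yaw',np.degrees(np.arctan2(-y[0],y[1])))
x=(TL+TR-BL-BR);print('yaw by x',np.degrees(np.arctan2(x[1],x[0])))
for k in(-105,-35,35,105): print('seat',k,c+y*k/1e3)
for n,fr,bk,far in(('A',[(61,360),(132,373)],[(85,240),(157,247)],[(107,56),(230,73)]),('B',[(287,394),(357,404)],[(318,277),(388,284)],[(360,95),(475,111)])):
    F=[w(Hh,*p,.02) for p in fr];B=[w(Hh,*p,.02) for p in bk]
    f=sum(F)/2;b=sum(B)/2;d=b-f;print(n,'front',f,'w',np.linalg.norm(F[0]-F[1]),np.linalg.norm(B[0]-B[1]),'len',np.linalg.norm(d),'yaw',np.degrees(np.arctan2(d[1],d[0])))
    print('far mid z=.02',sum(w(Hh,*p,.02) for p in far)/2,'z=.038',sum(w(Hh,*p,.038) for p in far)/2)
# rails top edges at z=.038: outer ends
for n,p,q in(('railA_l outer',(75,37),(40,250)),('top edge',(75,37),(514,101)),('A top',(75,37),(265,66)),('B top',(325,73),(514,101))):
    a,b=w(Hh,*p,.038),w(Hh,*q,.038);print(n,a,b,np.linalg.norm(a-b),np.degrees(np.arctan2(*(b-a)[::-1])))
E
```

```text
plate [0.6212 0.0669] [ 0.5871 -0.2148] [ 0.4606 -0.2004] [0.4942 0.0823] 0.2837625751522652 0.2846847818946621 0.12792286902311018 0.1272518766672527
centre [ 0.5408 -0.0665] yaw -6.848723166610374
yaw by x -6.7172676584298765
seat -105 [ 0.5283 -0.1708]
seat -35 [ 0.5366 -0.1013]
seat 35 [ 0.545  -0.0318]
seat 105 [0.5533 0.0377]
A front [ 0.5308 -0.3441] w 0.02998149494072808 0.029006747836129897 len 0.05092908742328093 yaw -7.741784324172923
far mid z=.02 [ 0.6496 -0.3648] z=.038 [ 0.6497 -0.3602]
B front [ 0.5167 -0.4382] w 0.029781204428439886 0.02864102157831988 len 0.049945418268882644 yaw -8.022702108957223
far mid z=.02 [ 0.6351 -0.4619] z=.038 [ 0.6358 -0.4537]
railA_l outer [ 0.6595 -0.3253] [ 0.5815 -0.3159] 0.07852273874029146 173.13846119989273
top edge [ 0.6595 -0.3253] [ 0.6364 -0.4894] 0.16573710851572268 -97.98820591205082
A top [ 0.6595 -0.3253] [ 0.6491 -0.3958] 0.07122510605156432 -98.34908768519371
B top [ 0.6466 -0.4181] [ 0.6364 -0.4894] 0.07200969039846467 -98.1109357698164
```

```bash
python3 - <<'E'
from h import *
np.set_printoptions(precision=4,suppress=True)
S=lambda u,v:(55+(u+.5)/3-.5,130+(v+.5)/3-.5)
w=lambda u,v,z:onz('wrist',S(u,v),z)[:2]
# end plate top-face corners(left,right) guesses per seat, far then near
E=[[(615,128),(693,130),(597,428),(660,432)],[(430,105),(518,107),(420,412),(490,414)],[(240,85),(342,82),(243,392),(325,390)],[(48,62),(162,60),(65,372),(155,374)]]
for e in E:
    p=[w(*q,.048) for q in e]; print((p[0]+p[1])/2,(p[2]+p[3])/2,'mid',sum(p)/4,'w',np.linalg.norm(p[0]-p[1]),np.linalg.norm(p[2]-p[3]))
E
```

```text
[ 0.5894 -0.1789] [ 0.4684 -0.1635] mid [ 0.5289 -0.1712] w 0.02916446685622176 0.02536667713280079
[ 0.5981 -0.1123] [ 0.4759 -0.0943] mid [ 0.537  -0.1033] w 0.03268055995284805 0.02801067928435447
[ 0.6065 -0.0453] [ 0.4855 -0.0269] mid [ 0.546  -0.0361] w 0.037877751698619955 0.032805789877971926
[0.6149 0.0221] [0.4933 0.0411] mid [0.5541 0.0316] w 0.042051222606132206 0.035565292843236083
```

Request:
{"method": "arm_command", "body": {"rows": [[0,-4.9,0,0,0,0],[0,-4.9,0,0,0,0],[0,-4.9,0,0,0,0],[0,-4.9,0,0,0,0],[0,-4.9,0,0,0,0]]}}

```text
t: 3.5
ee_pos: [0.579, 0.003, 0.3614]
orientation: [-0.001, 1.0, 0.002, 0.001]
force: [0.7, -0.3, 0.6]
grip_width: 0.999
grasp_force: 0.0
```

Request:
{"method": "arm_command", "body": {"rows": [[0,-4.9,0,0,0,0],[0,-4.9,0,0,0,0],[0,-4.9,0,0,0,0],[0,-4.9,0,0,0,0],[0,-4.9,0,0,0,0]]}}

```text
t: 4.0
ee_pos: [0.5731, 0.134, 0.37]
orientation: [-0.043, 0.995, 0.094, -0.004]
force: [0.5, -0.5, -0.2]
grip_width: 1.003
grasp_force: 0.0
```

Request:
{"method": "arm_command", "body": {"rows": [[0,0,0,0,0,0],[0,0,0,0,0,0]]}}

```text
t: 4.2
ee_pos: [0.5734, 0.1334, 0.3697]
orientation: [-0.043, 0.995, 0.094, -0.004]
force: [-0.3, -0.3, 0.6]
grip_width: 1.003
grasp_force: 0.0
```

```bash
python3 m2.py b core1=0.01 slab1=.005
```

```text
delta cm [-9.7  12.28  5.95] len 16.7 turn 10.8 tilt 4.92 yaw 10.8 pos [0.5734 0.1334 0.3697] t 4.2
core1 0.88 [135.8 345.9] [0.2613 0.3973 0.01  ]
core1 0.7 [347.3 121.2] [0.6353 0.1532 0.01  ]
core1 0.64 [175.8 106.9] [0.6123 0.3624 0.01  ]
core1 0.59 [225.9 231.5] [0.4671 0.283  0.01  ]
core1 0.58 [258.3  84.1] [0.6569 0.265  0.01  ]
core1 0.3 [537.6 245.2] [ 0.5339 -0.1105  0.01  ]
slab1 0.94 [144.9 229.1] [0.4448 0.3955 0.005 ]
slab1 0.92 [325.  238.6] [0.4839 0.1524 0.005 ]
slab1 0.63 [ 91.7 149.3] [0.5384 0.4716 0.005 ]
```

View pics/wrist_b.png

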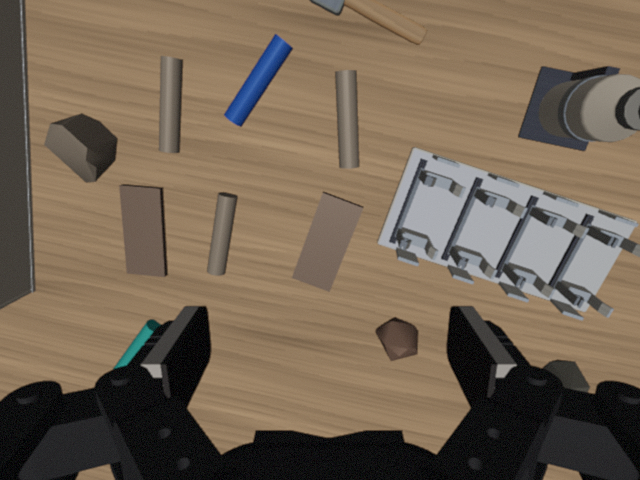

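The wrist view shows cores at (171,104), (347,118) and (222,234), and slabs at (144,230) and (328,241). Blue is at (258,80) and turquoise at (137,345). The tool ended up tilted, so I'll check the joints.

```bash
python3 - <<'E'
from h import *
np.set_printoptions(precision=4,suppress=True)
s=state();print(s['qpos'],np.degrees(s['qpos']),s['ft_torque']);M=rot(s['orientation']);print(M)
print('to level rotvec deg (tool frame):',np.degrees(R.from_matrix(M.T@np.array([[1,0,0],[0,-1,0],[0,0,-1.]])).as_rotvec()))
a=cv2.imread('pics/wrist_b.png');cp=camera_params('wrist')
hsv=cv2.cvtColor(a,cv2.COLOR_BGR2HSV)
for n,p in(('C',(171,104)),('B',(347,118)),('A',(222,234)),('S2',(144,230)),('S1',(328,241))): print(n,hsv[p[1],p[0]],'bg',hsv[p[1],p[0]+30])
E
```

```text
[0.1861 0.3043 0.7076 1.9753 0.086  3.1405] [ 10.665   17.4335  40.545  113.178    4.9301 179.9397] [-0.1333  0.0212  0.0525]
[[ 0.9825  0.1853 -0.017 ]
 [ 0.1861 -0.9789  0.0842]
 [-0.0011 -0.0859 -0.9963]]
to level rotvec deg (tool frame): [-4.91    0.5225 10.7158]
C [ 16  45 126] bg [ 16  87 155]
B [ 14  36 147] bg [ 16  89 157]
A [ 16  49 124] bg [ 16  87 153]
S2 [ 14  70 110] bg [ 16  90 151]
S1 [ 11  60 123] bg [ 16  89 158]
```

```bash
cat > seg.py <<'E'
from h import *
def objs(img,cp,cam='wrist'):
    hsv=cv2.cvtColor(img,cv2.COLOR_BGR2HSV).astype(int)
    g=cv2.GaussianBlur(hsv.astype(np.float32),(3,3),0)
    m=((g[...,1]<77)&(g[...,2]>70)|((g[...,2]<137)&(g[...,2]>85)&(g[...,1]<85)))&(g[...,0]<30)
    m=cv2.morphologyEx(m.astype(np.uint8),cv2.MORPH_OPEN,np.ones((3,3),np.uint8))
    n,l,st,_=cv2.connectedComponentsWithStats(m)
    out=[]
    for i in range(1,n):
        if st[i,4]<300: continue
        c=max(cv2.findContours((l==i).astype(np.uint8),cv2.RETR_EXTERNAL,cv2.CHAIN_APPROX_NONE)[0],key=len)[:,0]
        P=np.array([onz(cam,p,.010,cp)[:2] for p in c])
        (x,y),(w,h),a=cv2.minAreaRect((P*1000).astype(np.float32))
        if w<h: w,h,a=h,w,a+90
        a=a%180
        if 95<w<145 and 15<h<70: out.append((x/1000,y/1000,w,h,a,c.mean(0)))
    return out
if __name__=='__main__':
    import sys
    cp=camera_params('wrist'); 
    img=cv2.imread(sys.argv[1]) if len(sys.argv)>1 else cv2.cvtColor(grab_frame('wrist'),cv2.COLOR_RGB2BGR)
    for o in objs(img,cp): print('xy %.4f %.4f  size %.0f x %.0f mm  axis %.1f deg'%o[:5],o[5].round())
E
python3 seg.py pics/wrist_b.png
```

```text
xy 0.6118 0.3713  size 114 x 24 mm  axis 2.0 deg [168. 104.]
xy 0.6363 0.1533  size 114 x 26 mm  axis 13.6 deg [347. 119.]
xy 0.4418 0.3964  size 126 x 56 mm  axis 6.8 deg [142. 230.]
xy 0.4795 0.1496  size 127 x 56 mm  axis 170.7 deg [327. 241.]
xy 0.4582 0.2889  size 115 x 27 mm  axis 177.8 deg [221. 235.]
```

Request:
{"method": "arm_command", "body": {"rows": [[0,0,0,-4.9,0.5,-6],[0,0,0,0,0,-8.5],[0,0,0,0,0,-8.5],[0,0,0,0,0,-8.5],[0,0,0,0,0,-8.5]]}}

```text
t: 4.85
ee_pos: [0.5737, 0.1332, 0.3692]
orientation: [0.001, 0.902, 0.431, 0.006]
force: [-0.1, 0.1, -0.3]
grip_width: 1.001
grasp_force: 0.0
```

Request:
{"method": "arm_command", "body": {"rows": [[0,0,0,0,0,-8.5],[0,0,0,0,0,-8.5],[0,0,0,0,0,-8.5],[0,0,0,0,0,-8.5],[0,0,0,0,0,-8.5]]}}

```text
t: 5.35
ee_pos: [0.5737, 0.1332, 0.3692]
orientation: [0.003, 0.685, 0.729, 0.005]
force: [-0.3, 0.2, -0.1]
grip_width: 0.996
grasp_force: 0.0
```

Request:
{"method": "arm_command", "body": {"rows": [[0,0,0,0,0,-8.5],[0,0,0,0,0,-8.5],[0,0,0,0,0,-8.5],[0,0,0,0,0,-8.5],[0,0,0,0,0,-8.5]]}}

```text
t: 5.85
ee_pos: [0.5738, 0.1332, 0.3692]
orientation: [0.005, 0.374, 0.927, 0.004]
force: [0.4, 1.0, 0.2]
grip_width: 0.996
grasp_force: 0.0
```

Request:
{"method": "arm_command", "body": {"rows": [[0,0,0,0,0,-8.5],[0,0,0,0,0,-8.5],[0,0,0,0,0,-8.5],[0,0,0,0,0,-7],[0,0,0,0,0,0]]}}

```text
t: 6.35
ee_pos: [0.5737, 0.1333, 0.3692]
orientation: [0.005, 0.102, 0.995, 0.002]
force: [0.0, -0.2, -0.7]
grip_width: 1.0
grasp_force: 0.0
```

```bash
python3 -c "
from h import *
delta(.4582,.2889,.15,177.8)
M=rot(state()['orientation']);print(M.round(4))"; python3 seg.py
```

```text
delta cm [14.69 12.77 21.84] len 29.3 turn -9.5 tilt 0.68 yaw 168.3 pos [0.5737 0.1333 0.3692] t 6.35
[[-0.9792  0.2024  0.0113]
 [ 0.2025  0.9793  0.0035]
 [-0.0104  0.0057 -0.9999]]
xy 0.4658 0.2902  size 105 x 24 mm  axis 177.9 deg [443.  48.]
xy 0.4788 0.1500  size 126 x 56 mm  axis 170.6 deg [324.  86.]
xy 0.6142 0.3719  size 116 x 24 mm  axis 2.1 deg [523. 162.]
xy 0.6385 0.1541  size 117 x 26 mm  axis 13.7 deg [352. 215.]
```

```bash
python3 - <<'E'
s=open('h.py').read().split('def delta')[0]+'''def delta(x,y,z,psi=None):
    "cm in the tool's present axes; rotvec deg to level at psi; then cm in the axes after the turn"
    s=state();M=rot(s['orientation']);w=np.array([x,y,z])-s['ee_pos'];y0=yaw()
    p=y0 if psi is None else y0+((psi-y0+90)%180-90)
    c,n=np.cos(np.radians(p)),np.sin(np.radians(p));L=np.array([[c,n,0],[n,-c,0],[0,0,-1]])
    print('now cm',(M.T@w*100).round(2),'rotvec',np.degrees(R.from_matrix(M.T@L).as_rotvec()).round(2),'after-turn cm',(L.T@w*100).round(2),'yaw',y0.round(1),'pos',s['ee_pos'].round(4),'F',np.round(s['force'],1),'grip',round(s['grip_width'],3),round(s['grasp_force'],1),'t',round(s['t'],2))
'''
open('h.py','w').write(s)
E
python3 -c "
from h import *
delta(.460,.2895,.15,177.8)"
```

```text
now cm [14.58 12.8  21.84] rotvec [ 0.28  0.62 -9.72] after-turn cm [11.96 15.16 21.92] yaw 168.1 pos [0.5737 0.1334 0.3692] F [-0.1  0.6 -0.5] grip 0.997 0.0 t 6.4
```

Request:
{"method": "arm_command", "body": {"rows": [[0,0,0,0.28,0.62,-5],[0,0,0,0,0,-4.7],[2.4,3.0,3,0,0,0],[2.4,3.0,3,0,0,0],[2.4,3.0,3,0,0,0]], "hand": 0.4}}

```text
t: 6.9
ee_pos: [0.5041, 0.227, 0.278]
orientation: [0.0, 0.02, 1.0, 0.0]
force: [0.4, 0.8, -0.1]
grip_width: 0.7
grasp_force: 0.0
```

Request:
{"method": "arm_command", "body": {"rows": [[2.4,3.0,3,0,0,0],[2.4,3.1,3,0,0,0],[0,0,3.5,0,0,0],[0,0,3.5,0,0,0],[0,0,0,0,0,0]]}}

```text
t: 7.4
ee_pos: [0.4568, 0.2881, 0.1447]
orientation: [-0.003, 0.019, 1.0, -0.002]
force: [-0.1, 0.6, 0.2]
grip_width: 0.702
grasp_force: 0.0
```

```bash
python3 -c "
from h import *
delta(.460,.2895,.002,177.8)"; python3 seg.py;  python3 look.py c wrist
```

```text
now cm [-0.4   0.2  14.26] rotvec [-0.21 -0.36  0.02] after-turn cm [-0.31  0.15 14.27] yaw 177.8 pos [0.4568 0.2881 0.1447] F [-0.1  0.6  0.2] grip 0.702 0.0 t 7.4
xy 0.4412 0.3967  size 126 x 56 mm  axis 6.8 deg [485. 187.]
xy 0.4652 0.2887  size 117 x 25 mm  axis 177.9 deg [330. 226.]
xy 0.4787 0.1501  size 126 x 56 mm  axis 170.7 deg [141. 251.]
xy 0.5344 0.0611  size 95 x 50 mm  axis 173.1 deg [ 50. 311.]
xy 0.5549 0.4947  size 110 x 58 mm  axis 20.6 deg [600. 336.]
```

View pics/wrist_c.png

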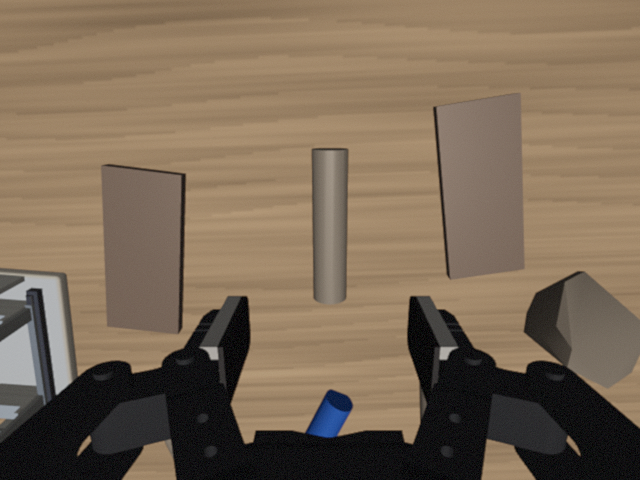

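The wrist view shows core A upright in the frame at (330,226), between the fingers. The slabs are at (143,250) and (482,187).

Request:
{"method": "arm_command", "body": {"rows": [[-0.5,0.1,3,-0.2,-0.36,0],[0,0,4,0,0,0],[0,0,4,0,0,0],[0,0,2.3,0,0,0],[0,0,0.9,0,0,0]]}}

```text
t: 8.0
ee_pos: [0.4651, 0.2904, 0.0072]
orientation: [0.003, 0.018, 1.0, 0.002]
force: [0.0, -0.0, -0.1]
grip_width: 0.702
grasp_force: 0.0
```

Request:
{"method": "arm_command", "body": {"rows": [[0,0,0,0,0,0],[0,0,0,0,0,0],[0,0,0,0,0,0],[0,0,0,0,0,0],[0,0,0,0,0,0]], "hand": -1, "grip_force": 60}}

```text
t: 8.5
ee_pos: [0.4661, 0.2915, 0.0101]
orientation: [0.005, 0.018, 1.0, 0.003]
force: [-0.6, -0.9, 5.8]
grip_width: 0.254
grasp_force: 58.8
```

```bash
python3 -c "
from h import *
delta(.5449,-.0315,.15,173.2)"
```

```text
now cm [ -9.14 -31.92 -14.1 ] rotvec [0.38 0.53 4.79] after-turn cm [-11.64 -31.14 -13.99] yaw 178.0 pos [0.4661 0.2915 0.0101] F [-0.6 -0.9  5.8] grip 0.254 58.8 t 8.5
```

Request:
{"method": "arm_command", "body": {"rows": [[0,0,0,0,0,0],[0,0,0,0,0,0],[0,0,0,0,0,0]], "hand": 0.0}}

```text
t: 8.8
ee_pos: [0.4649, 0.2909, 0.0078]
orientation: [0.003, 0.017, 1.0, 0.002]
force: [0.2, 0.4, -0.3]
grip_width: 0.501
grasp_force: 0.0
```

```bash
python3 -c "
from h import *
delta(.463,.2895,.002,177.8)"; python3 seg.py
```

```text
now cm [ 0.19 -0.15  0.58] rotvec [0.26 0.38 0.2 ] after-turn cm [ 0.18 -0.15  0.58] yaw 178.0 pos [0.4649 0.2909 0.0078] F [ 0.2  0.4 -0.3] grip 0.501 0.0 t 8.8
xy 0.4427 0.3858  size 128 x 39 mm  axis 10.9 deg [591. 223.]
xy 0.4662 0.2915  size 116 x 25 mm  axis 178.2 deg [330. 294.]
xy 0.4761 0.1712  size 114 x 20 mm  axis 164.5 deg [ 19. 328.]
```

Request:
{"method": "arm_command", "body": {"rows": [[0.1,0,0.3,0.26,0.38,0],[0,0,0.35,0,0,0],[0,0,0,0,0,0]]}}

```text
t: 9.15
ee_pos: [0.4633, 0.2906, -0.0001]
orientation: [-0.001, 0.017, 1.0, -0.001]
force: [-0.6, -0.3, -0.3]
grip_width: 0.502
grasp_force: 0.0
```

Request:
{"method": "arm_command", "body": {"rows": [[0,0,0,0,0,0],[0,0,0,0,0,0],[0,0,0,0,0,0],[0,0,0,0,0,0]], "hand": -1}}

```text
t: 9.55
ee_pos: [0.4637, 0.2908, 0.0009]
orientation: [-0.0, 0.017, 1.0, -0.0]
force: [0.2, -0.4, 0.9]
grip_width: 0.266
grasp_force: 59.0
```

```bash
python3 -c "
from h import *
delta(.5449,-.0315,.15,173.2)"
```

```text
now cm [ -9.23 -31.93 -14.91] rotvec [-0.02 -0.03  4.8 ] after-turn cm [-11.88 -31.04 -14.91] yaw 178.0 pos [0.4637 0.2908 0.0009] F [ 0.2 -0.4  0.9] grip 0.266 59.0 t 9.55
```

Request:
{"method": "arm_command", "body": {"rows": [[0,0,-2,0,0,0],[0,0,-4,0,0,0],[0,0,-4,0,0,4.8],[0,-4.5,-2,0,0,0],[0,-4.5,0,0,0,0]]}}

```text
t: 10.05
ee_pos: [0.4542, 0.2017, 0.124]
orientation: [0.002, 0.058, 0.998, 0.001]
force: [1.0, -0.8, -1.1]
grip_width: 0.266
grasp_force: 59.3
```

```bash
python3 -c "
from h import *
delta(.5533,.0377,.12,173.2)"; python3 look.py d wrist
```

```text
now cm [-11.75 -15.14   0.41] rotvec [0.11 0.21 0.12] after-turn cm [-11.79 -15.11   0.4 ] yaw 173.3 pos [0.4542 0.2017 0.124 ] F [ 1.  -0.8 -1.1] grip 0.266 59.3 t 10.05
```

View pics/wrist_d.png

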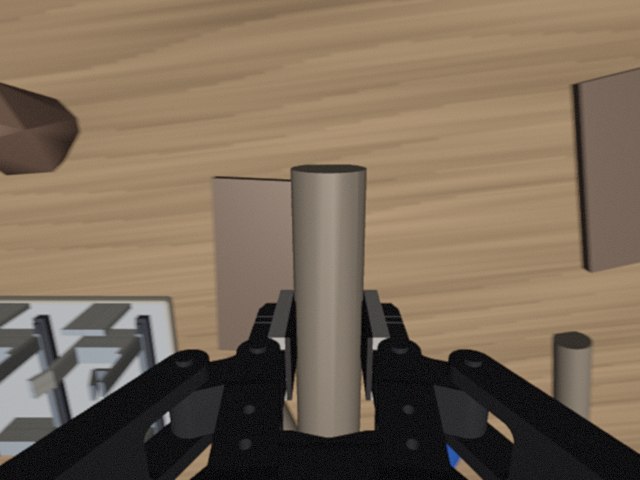

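The wrist view shows the core held squarely between the pads, with its near end at (328,168).

```bash
python3 -c "
from h import *
s=state();P=onz('wrist',(328,171),s['ee_pos'][2]+.0216);M=rot(s['orientation']);print(M.T@(P-s['ee_pos']))"
```

```text
[ 5.69884959e-02 -8.49898324e-06 -2.16625154e-02]
```

Request:
{"method": "arm_command", "body": {"rows": [[-3.0,-3.9,0,0.1,0.2,0],[-3.0,-3.8,0,0,0,0],[-3.0,-3.8,0,0,0,0],[-2.7,-3.6,0,0,0,0],[0,0,0,0,0,0]]}}

```text
t: 10.6
ee_pos: [0.5531, 0.0335, 0.12]
orientation: [-0.002, 0.062, 0.998, -0.002]
force: [-1.0, -0.2, -2.3]
grip_width: 0.269
grasp_force: 65.8
```

```bash
python3 -c "
from h import *
delta(.5533,.0377,.075,173.2)"; python3 m2.py e clip1=.036
```

```text
now cm [0.01 0.44 4.49] rotvec [-0.19 -0.23 -0.27] after-turn cm [0.03 0.42 4.5 ] yaw 172.9 pos [0.5531 0.0335 0.12  ] F [-1.  -0.2 -2.3] grip 0.269 65.8 t 10.6
now cm [  4.93  -4.03 -17.97] rotvec [-0.18 -0.24 -7.07] after-turn cm [  5.31  -3.35 -18.  ] yaw 172.9 pos [0.5531 0.0335 0.12  ] F [-1.  -0.2 -2.3] grip 0.269 65.8 t 10.6
clip1 0.91 [221.9 240.9] [ 0.5436 -0.0287  0.036 ]
clip1 0.61 [104.  243.6] [ 0.5368 -0.0981  0.036 ]
```

View pics/wrist_e.png

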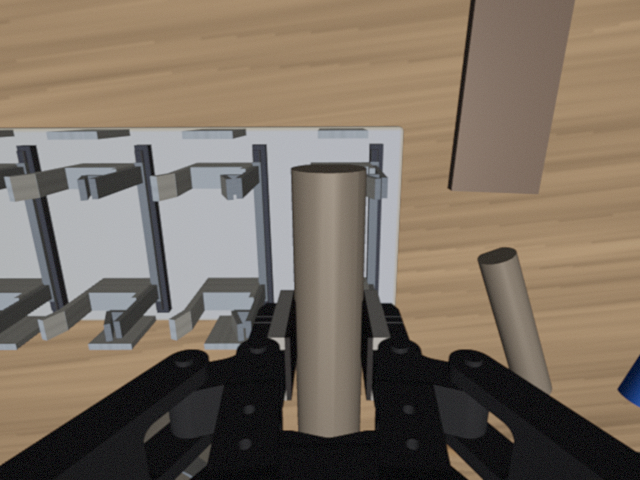

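```bash
python3 - <<'E'
from h import *
np.set_printoptions(precision=4,suppress=True)
a=np.radians(-6.8);Ry=np.array([[np.cos(a),np.sin(a)],[-np.sin(a),np.cos(a)]])
c=np.array([.5408,-.0665])
f=lambda p,z:(Ry@(onz('wrist',p,z)[:2]-c)*1e3).round(1)
print('corner',f((402,127.5),.012),'expect -65,143'); print('right edge low',f((395,305),.012))
for n,p in(('ep4',((318,133),(366,132))),('ep3',((183,133),(245,133))),('ep2',((48,134),(128,134)))): print(n,[f(q,.048) for q in p])
a=cv2.imread('pics/wrist_e.png')
cv2.imwrite('pics/cropE.png',cv2.resize(a[115:355,0:270],None,fx=2.5,fy=2.5,interpolation=cv2.INTER_CUBIC))
E
```

```text
corner [-67.1 147.7] expect -65,143
right edge low [ 49.8 148.8]
ep4 [array([-65.6,  98.4]), array([-66. , 123.1])]
ep3 [array([-65.7,  28.8]), array([-65.7,  60.8])]
ep2 [array([-65.4, -41.1]), array([-65.3,   0.3])]
```

View pics/cropE.png

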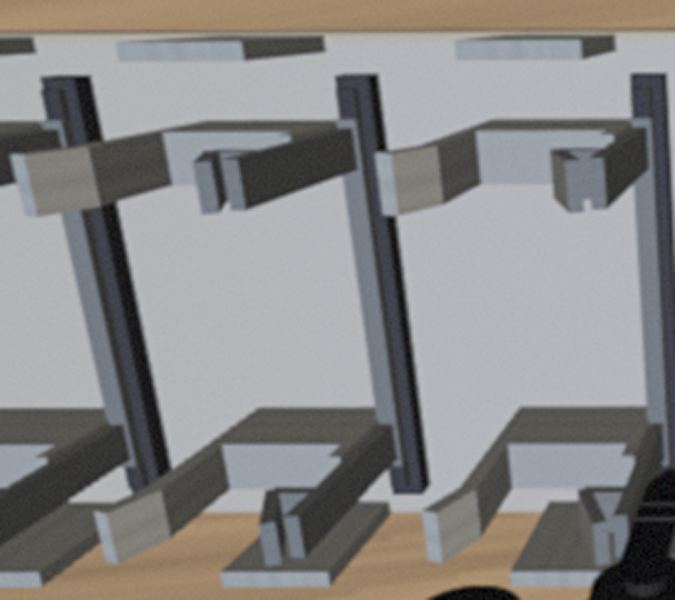

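The crop shows the seats' prongs on the left (−y) and the sprung jaw on the right. The plate corner here measures about 4.7 mm further in +y than in the first view, so I'll check again just above the seat.

Request:
{"method": "arm_command", "body": {"rows": [[0,0.75,1,-0.2,-0.2,-0.2],[0,0,1.5,0,0,0],[0,0,1.5,0,0,0],[0,0,0,0,0,0]]}}

```text
t: 11.1
ee_pos: [0.5503, 0.0458, 0.0774]
orientation: [-0.003, 0.057, 0.998, 0.0]
force: [-0.0, 0.9, -2.7]
grip_width: 0.265
grasp_force: 62.5
```

```bash
python3 m2.py f clip1=.036; python3 - <<'E'
from h import *
a=cv2.imread('pics/wrist_f.png')
cv2.imwrite('pics/cropF.png',cv2.resize(a[90:430,160:500],(800,600)[:2] if 0 else None,fx=1.75,fy=1.75,interpolation=cv2.INTER_CUBIC))
E
```

```text
now cm [  4.59  -5.12 -22.24] rotvec [ 0.03 -0.29 -6.51] after-turn cm [  5.03  -4.58 -22.26] yaw 173.5 pos [0.5503 0.0458 0.0774] F [-0.   0.9 -2.7] grip 0.265 62.5 t 11.1
clip1 0.75 [178.3 273.7] [ 0.5436 -0.0272  0.036 ]
clip1 0.61 [ 31.1 273. ] [ 0.5351 -0.0986  0.036 ]
```

View pics/cropF.png

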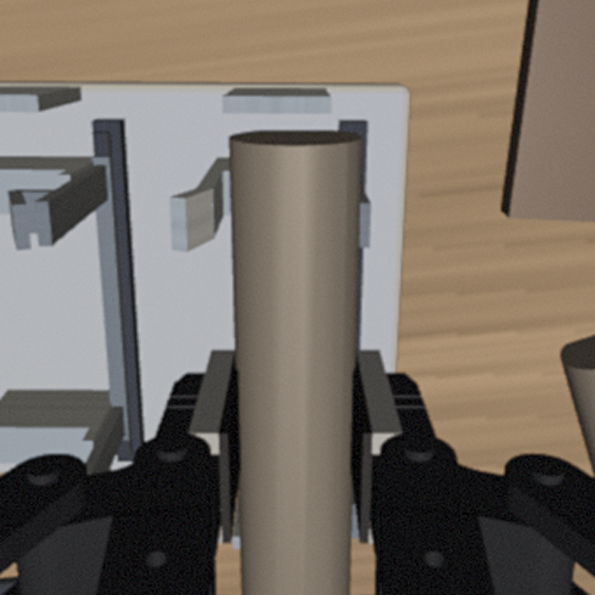

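```bash
python3 - <<'E'
from h import *
np.set_printoptions(precision=4,suppress=True)
a=np.radians(-6.8);Ry=np.array([[np.cos(a),np.sin(a)],[-np.sin(a),np.cos(a)]])
c=np.array([.5408,-.0665])
g=lambda u,v:(160+u/1.75,90+v/1.75)
f=lambda p,z:(Ry@(onz('wrist',g(*p),z)[:2]-c)*1e3).round(1)
print('corner',f((409,86),.012),'edge',f((396,360),.012))
print('ep4 top',f((228,90),.048),f((329,90),.048),'front',f((223,100),.048),f((330,100),.048))
print('prong flare end z.070',f((172,195),.070),f((213,190),.07),f((228,160),.07),'jaw right edge z.073',f((369,215),.073))
s=state();print('tcp',(Ry@(s['ee_pos'][:2]-c)*1e3).round(1),'yaw',yaw())
E
```

```text
corner [-63.4 145.5] edge [ 23.4 145.7]
ep4 top [-64.5  96.3] [-64.6 120.6] front [-62.1  95. ] [-62.2 120.9]
prong flare end z.070 [-43.4  85.5] [-44.5  94.5] [-51.1  98. ] jaw right edge z.073 [-39.8 128.6]
tcp [ -2.5 112.5] yaw 173.44657280169025
```

Request:
{"method": "arm_command", "body": {"rows": [[-0.4,-0.45,0,0,-0.3,0.2],[0,0,0.7,0,0,0],[0,0,0.7,0,0,0],[0,0,0.7,0,0,0],[0,0,0,0,0,0]]}}

```text
t: 11.7
ee_pos: [0.5553, 0.0398, 0.0585]
orientation: [0.002, 0.059, 0.998, -0.0]
force: [0.6, -1.8, -0.4]
grip_width: 0.267
grasp_force: 62.5
```

```bash
cat > tcp.py <<'E'
from h import *
import sys
np.set_printoptions(precision=4,suppress=True)
a=np.radians(-6.8);Ry=np.array([[np.cos(a),np.sin(a)],[-np.sin(a),np.cos(a)]])
c=np.array([.5412,-.0635])
s=state();print('tcp in stand',(Ry@(s['ee_pos'][:2]-c)*1e3).round(1));delta(*s['ee_pos'][:2],.037,173.2)
E
python3 tcp.py
```

```text
tcp in stand [  1.8 104.2]
now cm [ 0.01 -0.    2.15] rotvec [ 0.01  0.19 -0.01] after-turn cm [0.   0.   2.15] yaw 173.2 pos [0.5553 0.0398 0.0585] F [ 0.6 -1.8 -0.4] grip 0.267 62.5 t 11.7
```

Request:
{"method": "arm_command", "body": {"rows": [[0,0.05,0.6,0,0,0],[0,0,0.6,0,0,0],[0,0,0.6,0,0,0],[0,0,0.4,0,0,0],[0,0,0.2,0,0,0]]}}

```text
t: 12.2
ee_pos: [0.5556, 0.041, 0.0367]
orientation: [0.002, 0.059, 0.998, 0.001]
force: [-12.4, -2.8, 26.7]
grip_width: 0.264
grasp_force: 65.8
```

```bash
python3 tcp.py
```

```text
tcp in stand [  1.9 105.5]
now cm [-0.    0.   -0.03] rotvec [0.1  0.25 0.02] after-turn cm [ 0.    0.   -0.03] yaw 173.2 pos [0.5556 0.041  0.0367] F [-12.4  -2.8  26.7] grip 0.264 65.8 t 12.2
```

Request:
{"method": "arm_command", "body": {"rows": [[0,0,-0.3,0,0,0],[0,0,0,0,0,0],[0,0,0,0,0,0]], "hand": -0.05}}

```text
t: 12.5
ee_pos: [0.556, 0.041, 0.0385]
orientation: [0.002, 0.059, 0.998, 0.001]
force: [0.4, 0.7, -0.5]
grip_width: 0.469
grasp_force: 0.0
```

Request:
{"method": "arm_command", "body": {"rows": [[0,0,-2,0,0,0],[0,0,-4,0,0,0],[0,0,-4,0,0,0],[0,0,-4,0,0,0],[0,0,-4,0,0,0]]}}

```text
t: 13.0
ee_pos: [0.5549, 0.0408, 0.2201]
orientation: [0.002, 0.059, 0.998, 0.001]
force: [0.5, -0.3, -0.2]
grip_width: 0.475
grasp_force: 0.0
```

```bash
python3 -c "
from h import *
delta(.637,.1537,.2,193.6)"; python3 seg.py; python3 look.py g scene wrist; python3 - <<'E'
import cv2,numpy as np
a=cv2.imread('pics/wrist_g.png')[60:420,0:480];b=cv2.resize(cv2.imread('pics/scene_g.png')[250:340,220:380],None,fx=2,fy=2,interpolation=cv2.INTER_CUBIC)
o=np.zeros((360,800,3),np.uint8);o[:,:480]=a;o[:180,480:800]=b;cv2.imwrite('pics/g.png',o)
E
```

```text
now cm [-6.81 12.18  2.05] rotvec [  0.04   0.27 -20.39] after-turn cm [-10.64   9.05   2.01] yaw 173.2 pos [0.5549 0.0408 0.2201] F [ 0.5 -0.3 -0.2] grip 0.475 0.0 t 13.0
xy 0.4786 0.1498  size 126 x 57 mm  axis 170.7 deg [450.  86.]
xy 0.5661 0.0389  size 126 x 34 mm  axis 173.2 deg [329. 209.]
xy 0.6423 0.1558  size 117 x 26 mm  axis 13.6 deg [460. 271.]
xy 0.7484 -0.2986  size 111 x 35 mm  axis 120.5 deg [ 35. 415.]
```

View pics/g.png

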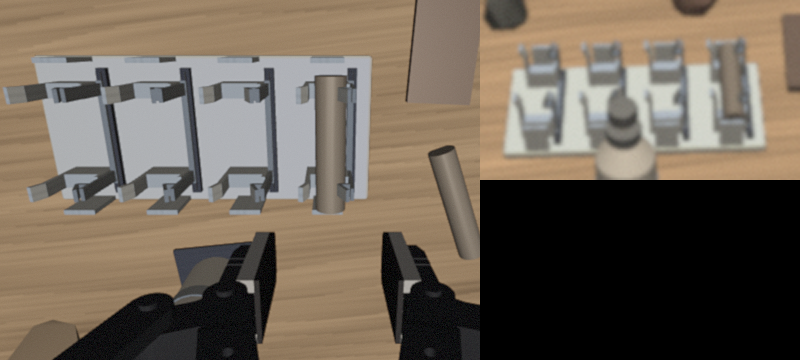

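The left panel shows the core seated in the +y seat at (330,145), between both forks. Core B is at about (455,200) in this crop.

Request:
{"method": "arm_command", "body": {"rows": [[0,0,0,0,0.25,-6.8],[0,0,0,0,0,-6.8],[0,0,0,0,0,-6.8],[-3.6,3.0,1.5,0,0,0],[-3.6,3.0,1.5,0,0,0]], "hand": 0.3}}

```text
t: 13.65
ee_pos: [0.6115, 0.1162, 0.1878]
orientation: [0.0, -0.118, 0.993, 0.001]
force: [0.4, -0.8, 0.3]
grip_width: 0.648
grasp_force: 0.0
```

Request:
{"method": "arm_command", "body": {"rows": [[-3.6,3.1,1.5,0,0,0],[0,0,3.5,0,0,0],[0,0,3.5,0,0,0],[0,0,0,0,0,0]]}}

```text
t: 14.05
ee_pos: [0.6355, 0.1543, 0.0962]
orientation: [-0.005, -0.119, 0.993, -0.0]
force: [-0.7, 0.3, -1.0]
grip_width: 0.646
grasp_force: 0.0
```

```bash
python3 seg.py; python3 -c "
from h import *
delta(.638,.155,.001,193.6)"
```

```text
xy 0.5762 0.0137  size 96 x 42 mm  axis 173.2 deg [102.  90.]
xy 0.6395 0.1547  size 118 x 25 mm  axis 13.7 deg [328. 239.]
now cm [-0.21  0.03  9.91] rotvec [ 0.05 -0.35  0.02] after-turn cm [-0.14  0.04  9.91] yaw -166.4 pos [0.6367 0.1543 0.1001] F [-0.3  0.4  0.6] grip 0.65 0.0 t 14.1
```

Request:
{"method": "arm_command", "body": {"rows": [[0.1,0,3,0,-0.35,0],[0,0,3,0,0,0],[0,0,2.5,0,0,0],[0,0,1.3,0,0,0],[0,0,0,0,0,0]]}}

```text
t: 14.6
ee_pos: [0.6378, 0.1542, 0.0055]
orientation: [0.003, -0.118, 0.993, 0.001]
force: [0.5, -0.2, 0.5]
grip_width: 0.652
grasp_force: 0.0
```

```bash
python3 -c "
from h import *
delta(.6355,.154,.001,193.6)"
```

```text
now cm [0.23 0.03 0.45] rotvec [ 0.05  0.31 -0.01] after-turn cm [0.23 0.03 0.45] yaw -166.4 pos [0.6378 0.1542 0.0055] F [ 0.5 -0.2  0.5] grip 0.652 0.0 t 14.6
```

Request:
{"method": "arm_command", "body": {"rows": [[0.2,0,0.2,0,0.3,0],[0,0,0.25,0,0,0],[0,0,0,0,0,0]]}}

```text
t: 14.9
ee_pos: [0.6368, 0.1542, 0.0024]
orientation: [0.001, -0.118, 0.993, 0.001]
force: [-1.0, 0.3, -0.2]
grip_width: 0.651
grasp_force: 0.0
```

Request:
{"method": "arm_command", "body": {"rows": [[0,0,0,0,0,0],[0,0,0,0,0,0],[0,0,0,0,0,0],[0,0,0,0,0,0],[0,0,0,0,0,0]], "hand": -1}}

```text
t: 15.4
ee_pos: [0.6366, 0.1542, 0.002]
orientation: [0.001, -0.118, 0.993, 0.001]
force: [-0.7, 0.8, 5.6]
grip_width: 0.265
grasp_force: 59.6
```

Request:
{"method": "arm_command", "body": {"rows": [[0,0,-2,0,0,0],[0,0,-4,0,0,0],[0,0,-4,0,0,6.8],[0,0,-2,0,0,6.8],[0,0,0,0,0,6.8]]}}

```text
t: 15.9
ee_pos: [0.6375, 0.1543, 0.1251]
orientation: [0.003, 0.062, 0.998, 0.001]
force: [-0.3, 0.5, -1.8]
grip_width: 0.266
grasp_force: 59.3
```

```bash
python3 - <<'E'
from h import *
a=np.radians(-6.8);Rs=np.array([[np.cos(a),-np.sin(a)],[np.sin(a),np.cos(a)]])
c=np.array([.5412,-.0635])
for k in(-105,-35,35,105): print(k,(c+Rs@[0,k/1e3]).round(4))
delta(*(c+Rs@[0,.035]),.12,173.2)
# near end of the held core along the tool axis: scan the column 328 for the edge
s=state();g=cv2.cvtColor(grab_frame('wrist'),cv2.COLOR_RGB2BGR);cv2.imwrite('pics/wrist_h.png',g)
col=g[100:260,318:339].mean(1).astype(int);print(col[::4].tolist())
E
```

```text
-105 [ 0.5288 -0.1678]
-35 [ 0.5371 -0.0983]
35 [ 0.5453 -0.0287]
105 [0.5536 0.0408]
now cm [  6.89 -19.3    0.41] rotvec [ 0.18  0.34 -0.28] after-turn cm [  6.98 -19.26   0.51] yaw 172.9 pos [0.6375 0.1543 0.1251] F [-0.3  0.5 -1.8] grip 0.266 59.3 t 15.9
[[107, 136, 161], [103, 133, 158], [104, 133, 158], [102, 131, 156], [108, 138, 164], [109, 139, 165], [111, 141, 166], [108, 138, 163], [110, 140, 166], [114, 146, 172], [112, 143, 169], [117, 148, 174], [118, 150, 176], [117, 148, 174], [119, 151, 177], [117, 149, 175], [112, 143, 169], [42, 48, 51], [43, 50, 54], [114, 127, 138], [133, 147, 158], [132, 146, 157], [132, 146, 157], [133, 146, 157], [132, 145, 157], [132, 145, 156], [131, 145, 156], [131, 144, 155], [131, 145, 156], [130, 144, 155], [130, 144, 155], [131, 144, 155], [130, 144, 155], [130, 143, 155], [130, 143, 154], [129, 143, 154], [129, 142, 153], [129, 142, 153], [129, 142, 153], [128, 142, 153]]
```

Request:
{"method": "arm_command", "body": {"rows": [[1.4,-3.9,0,0.18,0.3,-0.3],[1.4,-3.9,0,0,0,0],[1.4,-3.9,0,0,0,0],[1.4,-3.8,0,0,0,0],[1.4,-3.8,0,0,0,0]]}}

```text
t: 16.45
ee_pos: [0.5431, -0.0311, 0.1207]
orientation: [-0.003, 0.055, 0.998, -0.001]
force: [1.8, 0.3, -1.6]
grip_width: 0.265
grasp_force: 59.4
```

Request:
{"method": "arm_command", "body": {"rows": [[0,0,2.2,0,0,0],[0,0,2.0,0,0,0],[0,0,0,0,0,0]]}}

```text
t: 16.75
ee_pos: [0.5422, -0.0302, 0.0763]
orientation: [-0.005, 0.056, 0.998, -0.001]
force: [-1.0, -0.6, -2.0]
grip_width: 0.264
grasp_force: 59.4
```

```bash
python3 -c "
from h import *
delta(.5453,-.0287,.037,173.2)"
```

```text
now cm [-0.33  0.19  3.93] rotvec [-0.13 -0.56  0.38] after-turn cm [-0.29  0.18  3.93] yaw 173.6 pos [ 0.5422 -0.0302  0.0763] F [-1.  -0.6 -2. ] grip 0.264 59.4 t 16.75
```

Request:
{"method": "arm_command", "body": {"rows": [[-0.3,0.2,0,-0.13,-0.5,0.35],[0,0,0.8,0,0,0],[0,0,0.8,0,0,0],[0,0,0,0,0,0]]}}

```text
t: 17.15
ee_pos: [0.5474, -0.0283, 0.0629]
orientation: [0.002, 0.059, 0.998, -0.0]
force: [0.3, -1.9, -1.3]
grip_width: 0.265
grasp_force: 59.4
```

```bash
python3 -c "
from h import *
delta(.5453,-.0287,.037,173.2)"
```

```text
now cm [ 0.22 -0.06  2.59] rotvec [-0.02  0.22 -0.02] after-turn cm [ 0.21 -0.06  2.59] yaw 173.2 pos [ 0.5474 -0.0283  0.0629] F [ 0.3 -1.9 -1.3] grip 0.265 59.4 t 17.15
```

Request:
{"method": "arm_command", "body": {"rows": [[0.1,0,0.7,0,0.15,0],[0,0,0.7,0,0,0],[0,0,0.6,0,0,0],[0,0,0.6,0,0,0],[0,0,0.2,0,0,0]]}}

```text
t: 17.65
ee_pos: [0.5464, -0.028, 0.0377]
orientation: [0.001, 0.06, 0.998, 0.0]
force: [-16.2, -1.5, 37.4]
grip_width: 0.265
grasp_force: 63.8
```

```bash
python3 -c "
from h import *
delta(.5453,-.0287,.037,173.2)"
```

```text
now cm [ 0.1  -0.09  0.07] rotvec [ 0.04  0.13 -0.04] after-turn cm [ 0.1  -0.09  0.07] yaw 173.2 pos [ 0.5464 -0.028   0.0377] F [-16.2  -1.5  37.4] grip 0.265 63.8 t 17.65
```

Request:
{"method": "arm_command", "body": {"rows": [[0,0,-0.4,0,0,0],[0,0,0,0,0,0],[0,0,0,0,0,0]], "hand": -0.05}}

```text
t: 17.95
ee_pos: [0.5466, -0.0278, 0.0394]
orientation: [0.001, 0.06, 0.998, 0.0]
force: [-1.0, 0.5, 0.2]
grip_width: 0.477
grasp_force: 0.0
```

Request:
{"method": "arm_command", "body": {"rows": [[0,0,-2,0,0,0],[0,0,-4,0,0,0],[0,0,-4,0,0,0],[0,0,-4,0,0,0],[0,0,-4,0,0,0]]}}

```text
t: 18.45
ee_pos: [0.5461, -0.0279, 0.2208]
orientation: [0.001, 0.06, 0.998, 0.0]
force: [0.6, -0.4, 0.2]
grip_width: 0.474
grasp_force: 0.0
```

```bash
python3 seg.py; python3 -c "
from h import *
delta(.611,.372,.2,182)"
```

```text
xy 0.4785 0.1505  size 126 x 56 mm  axis 170.7 deg [534.  88.]
xy 0.5571 -0.0304  size 126 x 35 mm  axis 173.2 deg [328. 209.]
xy 0.5716 0.0538  size 129 x 33 mm  axis 173.2 deg [420. 211.]
xy 0.5984 -0.3190  size 134 x 40 mm  axis 9.3 deg [ 29. 286.]
now cm [-1.52 40.47  2.84] rotvec [ 0.03  0.55 -8.84] after-turn cm [-7.74 39.76  2.77] yaw 173.2 pos [ 0.5475 -0.028   0.2277] F [-3.   0.1  3.9] grip 0.479 0.0 t 18.5
```

Request:
{"method": "arm_command", "body": {"rows": [[0,2,0,0,0.4,-4.4],[0,2,0,0,0,-4.4],[-0.6,4.4,0,0,0,0],[-0.6,4.4,0,0,0,0],[-0.6,4.4,0,0,0,0]], "hand": 0.3}}

```text
t: 19.0
ee_pos: [0.563, 0.1459, 0.2192]
orientation: [-0.003, -0.017, 1.0, 0.001]
force: [1.2, -0.5, 0.6]
grip_width: 0.649
grasp_force: 0.0
```

Request:
{"method": "arm_command", "body": {"rows": [[-1,4.4,0,0,0,0],[-1,4.4,0,0,0,0],[-1,4.4,1.5,0,0,0],[-1,4.4,1.5,0,0,0],[-1,4.4,1.5,0,0,0]]}}

```text
t: 19.5
ee_pos: [0.6053, 0.368, 0.1734]
orientation: [-0.003, -0.017, 1.0, 0.0]
force: [0.0, 0.1, 0.5]
grip_width: 0.651
grasp_force: 0.0
```

Request:
{"method": "arm_command", "body": {"rows": [[0,0,3,0,0,0],[0,0,3,0,0,0],[0,0,0,0,0,0]]}}

```text
t: 19.8
ee_pos: [0.6029, 0.3654, 0.1085]
orientation: [-0.006, -0.017, 1.0, -0.002]
force: [-1.1, -0.6, 0.4]
grip_width: 0.649
grasp_force: 0.0
```

```bash
python3 seg.py; python3 -c "
from h import *
delta(.611,.372,.001,182)"
```

```text
xy 0.6161 0.3700  size 118 x 26 mm  axis 2.3 deg [336. 248.]
xy 0.6744 0.5638  size 137 x 27 mm  axis 14.0 deg [628. 341.]
now cm [-0.85  0.64 11.09] rotvec [-0.08 -0.54 -0.03] after-turn cm [-0.75  0.63 11.1 ] yaw -178.0 pos [0.6037 0.3655 0.112 ] F [-0.4 -0.4  0.7] grip 0.646 0.0 t 19.85
```

Request:
{"method": "arm_command", "body": {"rows": [[-0.8,0.45,2,-0.1,-0.5,0.2],[0,0,3,0,0,0],[0,0,3,0,0,0],[0,0,2,0,0,0],[0,0,0,0,0,0]]}}

```text
t: 20.35
ee_pos: [0.6124, 0.3701, 0.0135]
orientation: [0.001, -0.015, 1.0, 0.001]
force: [-0.8, -0.7, -0.1]
grip_width: 0.652
grasp_force: 0.0
```

```bash
python3 -c "
from h import *
delta(.611,.370,.001,182.2)"; python3 seg.py
```

```text
now cm [ 0.14 -0.01  1.25] rotvec [ 0.08  0.07 -0.47] after-turn cm [ 0.14 -0.01  1.25] yaw -178.3 pos [0.6124 0.3701 0.0135] F [-0.8 -0.7 -0.1] grip 0.652 0.0 t 20.35
xy 0.6172 0.3701  size 118 x 25 mm  axis 2.3 deg [328. 297.]
```

Request:
{"method": "arm_command", "body": {"rows": [[0,0,0.5,0,0,-0.5],[0,0,0.5,0,0,0],[0,0,0.2,0,0,0],[0,0,0,0,0,0]]}}

```text
t: 20.8
ee_pos: [0.6131, 0.3709, 0.0029]
orientation: [0.002, -0.02, 1.0, 0.001]
force: [-0.7, -0.5, 0.2]
grip_width: 0.651
grasp_force: 0.0
```

Request:
{"method": "arm_command", "body": {"rows": [[0,0,0,0,0,0],[0,0,0,0,0,0],[0,0,0,0,0,0],[0,0,0,0,0,0],[0,0,0,0,0,0]], "hand": -1}}

```text
t: 21.3
ee_pos: [0.6133, 0.3711, 0.0033]
orientation: [0.002, -0.02, 1.0, 0.002]
force: [-0.6, -0.4, 4.0]
grip_width: 0.267
grasp_force: 59.4
```

Request:
{"method": "arm_command", "body": {"rows": [[0,0,-2,0,0,0],[0,0,-4,0,0,0],[0,0,-4,0,0,4.5],[0,0,-2,0,0,4.5],[0,0,0,0,0,0]]}}

```text
t: 21.8
ee_pos: [0.6138, 0.3713, 0.1264]
orientation: [0.004, 0.06, 0.998, 0.003]
force: [-0.7, 0.6, -1.5]
grip_width: 0.263
grasp_force: 59.2
```

```bash
python3 - <<'E'
from h import *
delta(.5371,-.0983,.12,173.2)
g=cv2.cvtColor(grab_frame('wrist'),cv2.COLOR_RGB2GRAY)[140:200,318:339].mean(1).astype(int);print(g[::2].tolist())
E
```

```text
now cm [  2.03 -47.54   0.32] rotvec [ 0.37  0.43 -0.03] after-turn cm [  2.06 -47.54   0.64] yaw 173.2 pos [0.6138 0.3713 0.1264] F [-0.7  0.6 -1.5] grip 0.263 59.2 t 21.8
[145, 140, 136, 136, 137, 138, 133, 130, 130, 131, 131, 134, 91, 49, 52, 52, 63, 146, 149, 149, 149, 149, 149, 148, 148, 148, 148, 148, 148, 148]
```

Request:
{"method": "arm_command", "body": {"rows": [[0.2,-4.7,0,0.3,0.4,0],[0.2,-4.8,0,0,0,0],[0.2,-4.8,0,0,0,0],[0.2,-4.8,0,0,0,0],[0.2,-4.8,0,0,0,0]]}}

```text
t: 22.35
ee_pos: [0.573, 0.1325, 0.1203]
orientation: [-0.003, 0.058, 0.998, -0.001]
force: [0.8, 0.9, -0.8]
grip_width: 0.268
grasp_force: 59.3
```

Request:
{"method": "arm_command", "body": {"rows": [[0.2,-4.7,0,0,0,0],[0.2,-4.7,0,0,0,0],[0.2,-4.7,0,0,0,0],[0.2,-4.7,0,0,0,0],[0.2,-4.7,0,0,0,0]]}}

```text
t: 22.85
ee_pos: [0.5355, -0.0993, 0.1211]
orientation: [-0.003, 0.058, 0.998, -0.001]
force: [0.5, 0.0, -2.0]
grip_width: 0.264
grasp_force: 59.3
```

Request:
{"method": "arm_command", "body": {"rows": [[0,0,2,0,0,0],[0,0,2,0,0,0],[0,0,0,0,0,0]]}}

```text
t: 23.15
ee_pos: [0.5343, -0.0979, 0.0787]
orientation: [-0.006, 0.059, 0.998, -0.0]
force: [-1.1, 0.8, -2.1]
grip_width: 0.266
grasp_force: 59.4
```

```bash
python3 -c "
from h import *
delta(.5371,-.0983,.039,173.2)"
```

```text
now cm [-0.33 -0.    3.97] rotvec [-0.09 -0.63  0.09] after-turn cm [-0.29 -0.01  3.97] yaw 173.3 pos [ 0.5343 -0.0979  0.0787] F [-1.1  0.8 -2.1] grip 0.266 59.4 t 23.15
```

Request:
{"method": "arm_command", "body": {"rows": [[-0.3,0,0,-0.1,-0.5,0.1],[0,0,0.8,0,0,0],[0,0,0.8,0,0,0],[0,0,0,0,0,0]]}}

```text
t: 23.55
ee_pos: [0.5397, -0.098, 0.0665]
orientation: [0.002, 0.059, 0.998, -0.0]
force: [-0.2, -0.7, -0.3]
grip_width: 0.268
grasp_force: 59.4
```

```bash
python3 -c "
from h import *
delta(.5371,-.0983,.039,173.2)"
```

```text
now cm [ 0.26 -0.05  2.75] rotvec [-0.04  0.23 -0.01] after-turn cm [ 0.25 -0.06  2.75] yaw 173.2 pos [ 0.5397 -0.098   0.0665] F [-0.2 -0.7 -0.3] grip 0.268 59.4 t 23.55
```

Request:
{"method": "arm_command", "body": {"rows": [[0.1,0,0.7,0,0.15,0],[0,0,0.7,0,0,0],[0,0,0.6,0,0,0],[0,0,0.6,0,0,0],[0,0,0.2,0,0,0]]}}

```text
t: 24.05
ee_pos: [0.5386, -0.0979, 0.0392]
orientation: [0.001, 0.06, 0.998, 0.0]
force: [-7.2, 0.2, 16.3]
grip_width: 0.267
grasp_force: 61.3
```

```bash
python3 -c "
from h import *
delta(.5371,-.0983,.039,173.2)"
```

```text
now cm [ 0.14 -0.06  0.02] rotvec [ 0.01  0.08 -0.04] after-turn cm [ 0.14 -0.06  0.02] yaw 173.2 pos [ 0.5386 -0.0979  0.0392] F [-7.2  0.2 16.3] grip 0.267 61.3 t 24.05
```

Request:
{"method": "arm_command", "body": {"rows": [[0,0,0.15,0,0,0],[0,0,0,0,0,0]]}}

```text
t: 24.25
ee_pos: [0.5386, -0.0979, 0.0392]
orientation: [0.001, 0.06, 0.998, -0.0]
force: [-8.7, -0.7, 14.4]
grip_width: 0.266
grasp_force: 61.1
```

Request:
{"method": "arm_command", "body": {"rows": [[0,0,-0.4,0,0,0],[0,0,0,0,0,0],[0,0,0,0,0,0]], "hand": -0.05}}

```text
t: 24.55
ee_pos: [0.5392, -0.0979, 0.0418]
orientation: [0.001, 0.06, 0.998, -0.0]
force: [-0.3, -0.0, 0.9]
grip_width: 0.473
grasp_force: 0.0
```

Request:
{"method": "arm_command", "body": {"rows": [[0,0,-2,0,0,0],[0,0,-4,0,0,0],[0,0,-4,0,0,0],[0,0,-4,0,0,0],[0,0,-4,0,0,0]]}}

```text
t: 25.05
ee_pos: [0.5385, -0.0978, 0.2232]
orientation: [0.001, 0.06, 0.998, -0.0]
force: [0.8, 0.1, -0.0]
grip_width: 0.478
grasp_force: 0.0
```

```bash
python3 -c "
from h import *
delta(.4785,.15,.2,170.7)"; python3 look.py i wrist scene side
```

```text
now cm [ 8.91 23.89  2.3 ] rotvec [0.   0.13 2.46] after-turn cm [ 9.92 23.49  2.32] yaw 173.2 pos [ 0.5385 -0.0978  0.2232] F [ 0.8  0.1 -0. ] grip 0.478 0.0 t 25.05
```

View pics/wrist_i.png

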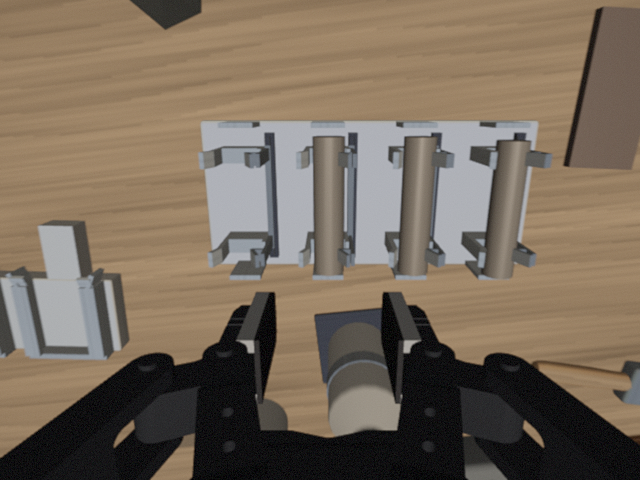

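The wrist view shows three cores seated side by side at columns 328, 417 and 508, with jaw fingers beside each. The leftmost seat is empty. Next I'll do the slabs.

Request:
{"method": "arm_command", "body": {"rows": [[2.8,4.0,0,0,0.1,2.45],[2.8,4.3,0,0,0,0],[2.8,4.9,0,0,0,0],[2.8,4.9,2,0,0,0],[2.8,4.9,2,0,0,0]], "hand": 0.7}}

```text
t: 25.7
ee_pos: [0.4439, 0.1275, 0.1868]
orientation: [0.0, 0.081, 0.997, -0.0]
force: [0.1, -0.6, -0.5]
grip_width: 0.852
grasp_force: 0.0
```

Request:
{"method": "arm_command", "body": {"rows": [[0,0.3,3,0,0,0],[0,0,3,0,0,0],[0,0,0,0,0,0]]}}

```text
t: 26.0
ee_pos: [0.4429, 0.1288, 0.1235]
orientation: [-0.003, 0.08, 0.997, -0.001]
force: [-0.3, -0.3, 0.6]
grip_width: 0.853
grasp_force: 0.0
```

```bash
python3 seg.py; python3 -c "
from h import *
delta(.439,.1565,.010,170.7)"
```

```text
xy 0.4785 0.1504  size 126 x 55 mm  axis 170.8 deg [368. 268.]
xy 0.5403 0.0634  size 107 x 37 mm  axis 173.6 deg [272. 349.]
now cm [ 0.9   2.69 11.61] rotvec [-0.12 -0.21  0.03] after-turn cm [ 0.94  2.66 11.61] yaw 170.7 pos [0.444  0.1287 0.1261] F [0.2 0.6 1.5] grip 0.851 0.0 t 26.05
```

Request:
{"method": "arm_command", "body": {"rows": [[0.9,2.7,1,-0.1,-0.2,0],[0,0,4,0,0,0],[0,0,4,0,0,0],[0,0,2,0,0,0],[0,0,0,0,0,0]]}}

```text
t: 26.55
ee_pos: [0.4405, 0.1563, 0.0168]
orientation: [0.0, 0.081, 0.997, -0.0]
force: [0.1, -0.5, 0.8]
grip_width: 0.852
grasp_force: 0.0
```

Request:
{"method": "arm_command", "body": {"rows": [[0,0,0.5,0,0,0],[0,0,0.5,0,0,0],[0,0,0,0,0,0]]}}

```text
t: 26.85
ee_pos: [0.4422, 0.1572, 0.0091]
orientation: [0.003, 0.081, 0.997, 0.001]
force: [0.8, 0.4, -0.5]
grip_width: 0.851
grasp_force: 0.0
```

```bash
python3 -c "
from h import *
delta(.439,.1565,-.003,170.7)"
```

```text
now cm [ 0.31 -0.12  1.21] rotvec [ 0.12  0.3  -0.01] after-turn cm [ 0.3  -0.12  1.21] yaw 170.7 pos [0.4422 0.1572 0.0091] F [ 0.8  0.4 -0.5] grip 0.851 0.0 t 26.85
```

Request:
{"method": "arm_command", "body": {"rows": [[0.2,-0.1,0.4,0.1,0.3,0],[0,0,0.4,0,0,0],[0,0,0.3,0,0,0],[0,0,0,0,0,0]]}}

```text
t: 27.25
ee_pos: [0.4392, 0.1563, -0.0031]
orientation: [-0.001, 0.081, 0.997, -0.0]
force: [-0.3, 0.5, -0.7]
grip_width: 0.849
grasp_force: 0.0
```

```bash
python3 -c "
from h import *
delta(.439,.1565,-.003,170.7)"
```

```text
now cm [ 0.02  0.01 -0.01] rotvec [-0.03 -0.09  0.01] after-turn cm [ 0.02  0.01 -0.01] yaw 170.7 pos [ 0.4392  0.1563 -0.0031] F [-0.3  0.5 -0.7] grip 0.849 0.0 t 27.25
```

No contact at −3 mm, as the tips sit back while the fingers are open. Closing now.

Request:
{"method": "arm_command", "body": {"rows": [[0,0,0,0,0,0],[0,0,0,0,0,0],[0,0,0,0,0,0],[0,0,0,0,0,0],[0,0,0,0,0,0]], "hand": -1, "grip_force": 80}}

```text
t: 27.75
ee_pos: [0.4398, 0.1566, -0.0019]
orientation: [-0.0, 0.081, 0.997, 0.0]
force: [-1.2, -0.1, 5.0]
grip_width: 0.616
grasp_force: 84.3
```

Request:
{"method": "arm_command", "body": {"rows": [[0,0,-1,0,0,0],[0,0,-3,0,0,0],[0,0,-3,0,0,0],[0,0,0,0,0,0]]}}

```text
t: 28.15
ee_pos: [0.4415, 0.1572, 0.0718]
orientation: [0.002, 0.081, 0.997, 0.001]
force: [0.7, 0.2, -1.5]
grip_width: 0.615
grasp_force: 84.3
```

```bash
python3 look.py j wrist; python3 -c "
from h import *
delta(.48,-.35,.08,172)"
```

```text
now cm [-12.06 -49.39  -1.09] rotvec [ 0.09  0.13 -1.29] after-turn cm [-10.94 -49.65  -1.04] yaw 170.7 pos [0.4408 0.1569 0.0696] F [-0.1 -0.  -0.8] grip 0.616 84.3 t 28.2
```

View pics/wrist_j.png

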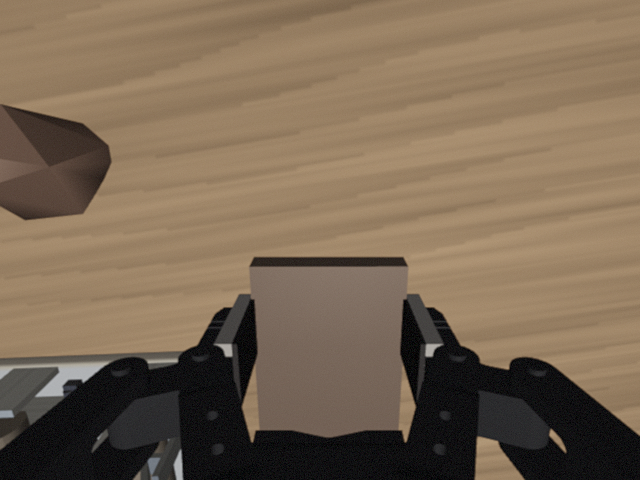

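The wrist view shows the slab held squarely, near end at row 262, columns 250–407. From here on I work only from numbers, since I've used up the picture views.

Request:
{"method": "arm_command", "body": {"rows": [[-1,-2.0,-4.4,0.1,0.1,-1.3],[-2,-4,-2.1,0,0,0],[-2,-4,-2.1,0,0,0],[-2,-4.3,-2.1,0,0,0],[-2,-4.3,-2.1,0,0,0]]}}

```text
t: 28.7
ee_pos: [0.5015, -0.0388, 0.1939]
orientation: [-0.002, 0.07, 0.998, -0.001]
force: [1.7, 1.1, -2.4]
grip_width: 0.616
grasp_force: 85.0
```

Request:
{"method": "arm_command", "body": {"rows": [[-2,-4.4,0,0,0,0],[-2,-4.4,0,0,0,0],[-2,-4.4,0,0,0,0],[-2,-4.4,0,0,0,0],[-0.7,-4.4,0,0,0,0]]}}

```text
t: 29.2
ee_pos: [0.5576, -0.269, 0.1922]
orientation: [-0.002, 0.07, 0.998, -0.0]
force: [1.4, -0.3, -0.9]
grip_width: 0.613
grasp_force: 85.1
```

Request:
{"method": "arm_command", "body": {"rows": [[0,0,0,0,0,0],[0,0,0,0,0,0]]}}

```text
t: 29.4
ee_pos: [0.5566, -0.2678, 0.1924]
orientation: [-0.003, 0.071, 0.997, -0.0]
force: [0.1, 1.3, -1.3]
grip_width: 0.616
grasp_force: 85.0
```

```bash
cat > hold.py <<'E'
from h import *
np.set_printoptions(precision=4,suppress=True)
delta(.5,-.4,.1,172)
s=state();P=onz('wrist',(328,266),s['ee_pos'][2]+.0119)
cp=camera_params('wrist');img=cv2.cvtColor(grab_frame('wrist'),cv2.COLOR_RGB2BGR);cv2.imwrite('pics/hold.png',img)
for r in landmark_of('wrist','bay1'): print('bay',round(r['p'],2),np.round(r['pixel']),onz('wrist',r['pixel'],.02,cp))
for r in boxes_of('wrist','bay1'): print('box',round(r['p'],2),np.round(r['rect']))
hsv=cv2.cvtColor(img,cv2.COLOR_BGR2HSV)
m=((hsv[...,1]<35)&(hsv[...,2]>120)).astype(np.uint8)
n,l,st,ce=cv2.connectedComponentsWithStats(m)
for i in range(1,n):
    if st[i,4]>400: print(i,st[i],ce[i].round())
E
python3 hold.py
```

```text
now cm [  3.69 -13.87   9.28] rotvec [-0.05 -0.3  -0.11] after-turn cm [  3.76 -13.88   9.24] yaw 171.9 pos [ 0.5566 -0.2678  0.1924] F [ 0.1  1.3 -1.3] grip 0.616 85.0 t 29.4
bay 0.83 [236. 266.] [ 0.5926 -0.3505  0.02  ]
bay 0.63 [123. 260.] [ 0.5747 -0.4428  0.02  ]
box 0.88 [ 60. 186. 289. 346.]
1 [  399    58   241   176 21703] [481. 140.]
3 [ 578  107   62  100 4727] [611. 153.]
4 [  60  192  109  152 9675] [117. 278.]
5 [ 203  193   77  127 4757] [232. 251.]
16 [ 165  247   44   97 2989] [188. 292.]
31 [ 586  362   54   61 1769] [619. 389.]
```

```bash
python3 - <<'E'
from h import *
np.set_printoptions(precision=1,suppress=True)
cp=camera_params('wrist');img=cv2.imread('pics/hold.png');hsv=cv2.cvtColor(img,cv2.COLOR_BGR2HSV)
a=np.radians(-8.2);Ry=np.array([[np.cos(a),np.sin(a)],[-np.sin(a),np.cos(a)]])
f=lambda p,c:(Ry@(onz('wrist',p,.02,cp)[:2]-c)*1e3)
A=np.array([.5877,-.3521]);B=np.array([.5736,-.4462])
for n,c in(('A',A),('B',B)):
    print(n,'predicted tip px',proj('wrist',np.r_[c+Ry.T@[-.0575,0],.02],cp))
    u,_=map(int,proj('wrist',np.r_[c+Ry.T@[-.03,0],.02],cp))
    for r in(188,191,192,193,194,196,200,205,212,220,228,236):
        print(r,''.join('%4d'%v for v in hsv[r,u-36:u+37:3,2]))
    r=220; row=hsv[r,:,2].astype(int)
    print('col0',u-36)
E
```

```text
A predicted tip px [226.5 190.2]
188  150 150 150 150 150 151 151 151 151 147 135 134 135 133 133 134 134 133 133 134 134 137 152 150 151
191  153 152 153 150 150 151 149 148 119  83  83  81  83  82  85  85  82  85  83  81  83  69 154 150 151
192  154 153 150 149 149 148 145 145 117 115 115 113 113 114 115 105 105 104 104 107  97  73 153 151 152
193  152 151 149 151 147 148 147 150 177 175 176 178 177 176 178 162 158 159 160 159 119  75 152 146 146
194  148 149 148 147 147 149 147 152 186 185 185 184 184 185 185 182 180 183 181 181 136  72 145 144 143
196  150 149 147 150 150 151 148 150 184 183 183 183 182 183 181 183 183 183 182 183 151  72 147 145 147
200  149 147 147 146 146 146 145 145 186 182 183 180 181 180 181 182 182 181 182 182 170  75 148 148 147
205  141 141 143 144 141 145 147 146 181 183 182 182 182 182 183 182 183 181 182 182 175  68 148 150 151
212  148 149 152 152 152 154 150 148 179 180 184 181 183 184 183 182 181 183 183 183 178  66 153 155 157
220  148 150 150 148 148 147 144 144 160 182 183 182 183 182 183 182 180 183 181 183 184  71 122 147 151
228  151 149 149 
[... 802 characters left out ...]
77 177 177 180 179 180 179 179 181 179 130  75  78  73 143 154
200  161 159 160 160 161 161 158 180 178 179 176 178 178 179 180 177 178 178 180 165  72  75  70 128 154
205  155 153 149 150 149 150 149 177 178 179 179 179 179 177 177 178 180 178 180 174  68  74  74  96 154
212  160 159 159 157 156 159 159 163 180 178 178 177 179 178 179 177 180 179 180 181  83  75  76  71 143
220  152 151 150 147 150 147 146 145 176 177 177 178 179 180 178 178 180 178 180 179 151  70  73  76 139
228  157 156 155 155 154 152 155 155 162 178 179 178 177 178 179 179 180 180 180 178 177  65  75  75  92
236  145 142 143 143 142 144 144 143 142 180 179 178 179 179 176 178 179 179 181 178 180  99  71  73  75
col0 75
```

```bash
python3 - <<'E'
from h import *
np.set_printoptions(precision=1,suppress=True)
cp=camera_params('wrist')
a=np.radians(-8.2);Ry=np.array([[np.cos(a),np.sin(a)],[-np.sin(a),np.cos(a)]])
f=lambda p,c:(Ry@(onz('wrist',p,.02,cp)[:2]-c)*1e3)
A=np.array([.5877,-.3521]);B=np.array([.5736,-.4462])
print('A',f((214.8,212),A),f((254,212),A),'tip',f((233,192.5),A),'| row236',f((218.5,236),A),f((255.5,236),A))
print('B',f((95.8,212),B),f((134.5,212),B),'tip',f((112,192.5),B),'| row236',f((101,236),B),f((137.5,236),B))
E
```

```text
A [-39.8 -10.6] [-40.   20.9] tip [-55.7   5. ] | row236 [-19.7  -9.1] [-19.8  21.1]
B [-38.8 -11.1] [-38.9  20. ] tip [-54.7   4.3] | row236 [-18.6 -10.1] [-18.8  19.8]
```

Request:
{"method": "arm_command", "body": {"rows": [[2.7,-2.5,2,-0.05,-0.3,0],[2.7,-2.5,2,0,0,0],[2.8,-2.5,2,0,0,0],[0,0,3.5,0,0,0],[0,0,3.5,0,0,0]]}}

```text
t: 30.05
ee_pos: [0.4655, -0.3298, 0.0641]
orientation: [0.002, 0.07, 0.998, -0.001]
force: [1.0, -0.3, -1.6]
grip_width: 0.613
grasp_force: 85.1
```

```bash
cat > bay.py <<'E'
from h import *
import sys
np.set_printoptions(precision=1,suppress=True)
a=np.radians(-8.1);Ry=np.array([[np.cos(a),np.sin(a)],[-np.sin(a),np.cos(a)]])
c=dict(A=np.array([.5903,-.3481]),B=np.array([.5762,-.4422]))[sys.argv[1]]
s=state();print('tcp in bay mm',Ry@(s['ee_pos'][:2]-c)*1e3)
t=c+Ry.T@[float(sys.argv[2])/1e3,0]; delta(*t,float(sys.argv[3]),171.9)
E
python3 bay.py A -127 .02
```

```text
tcp in bay mm [-126.1    0.6]
now cm [ 0.1 -0.1  4.4] rotvec [-0.1  0.3  0.1] after-turn cm [ 0.1 -0.1  4.4] yaw 172.0 pos [ 0.5 -0.3  0.1] F [ 1.  -0.3 -1.6] grip 0.613 85.1 t 30.05
```

Request:
{"method": "arm_command", "body": {"rows": [[0,-0.05,1.5,-0.1,0.3,0.1],[0,0,1.5,0,0,0],[0,0,0.9,0,0,0],[0,0,0,0,0,0]]}}

```text
t: 30.45
ee_pos: [0.4658, -0.3301, 0.0247]
orientation: [-0.002, 0.07, 0.998, 0.001]
force: [-0.4, 0.1, -1.4]
grip_width: 0.61
grasp_force: 85.0
```

```bash
sed -i 's/precision=1/precision=3/' bay.py; python3 bay.py A -127 .0196
```

```text
tcp in bay mm [-125.831    0.288]
now cm [ 0.12 -0.03  0.51] rotvec [ 0.06 -0.19  0.05] after-turn cm [ 0.12 -0.03  0.51] yaw 171.9 pos [ 0.466 -0.33   0.025] F [-0.4  0.1 -1.4] grip 0.61 85.0 t 30.45
```

Request:
{"method": "arm_command", "body": {"rows": [[0,0,0.3,0,-0.15,0],[0,0,0.2,0,0,0],[0,0,0,0,0,0]]}}

```text
t: 30.75
ee_pos: [0.4659, -0.3307, 0.0206]
orientation: [0.0, 0.071, 0.998, 0.0]
force: [-0.8, 0.5, -1.9]
grip_width: 0.616
grasp_force: 85.0
```

```bash
python3 bay.py A -127 .0196
```

```text
tcp in bay mm [-125.656   -0.292]
now cm [0.13 0.03 0.1 ] rotvec [0.02 0.03 0.  ] after-turn cm [0.13 0.03 0.1 ] yaw 171.9 pos [ 0.466 -0.331  0.021] F [-0.8  0.5 -1.9] grip 0.616 85.0 t 30.75
```

Request:
{"method": "arm_command", "body": {"rows": [[-0.5,0,0.1,0,0,0],[-0.8,0,0,0,0,0],[-0.8,0,0,0,0,0],[-0.8,0,0,0,0,0],[-0.6,0,0,0,0,0]]}}

```text
t: 31.25
ee_pos: [0.5012, -0.3355, 0.0191]
orientation: [0.0, 0.07, 0.998, 0.0]
force: [-0.7, -0.2, -2.0]
grip_width: 0.615
grasp_force: 85.0
```

```bash
python3 bay.py A -40 .0196
```

```text
tcp in bay mm [-89.939  -0.113]
now cm [-4.99  0.01 -0.05] rotvec [ 0.04 -0.    0.02] after-turn cm [-4.99  0.01 -0.05] yaw 171.9 pos [ 0.501 -0.336  0.019] F [-0.7 -0.2 -2. ] grip 0.615 85.0 t 31.25
```

Request:
{"method": "arm_command", "body": {"rows": [[-1,0,-0.05,0,0,0],[-1,0,0,0,0,0],[-1,0,0,0,0,0],[-1,0,0,0,0,0],[-0.6,0,0,0,0,0]]}}

```text
t: 31.75
ee_pos: [0.5469, -0.342, 0.0195]
orientation: [0.0, 0.07, 0.998, 0.0]
force: [-1.0, 0.3, -1.2]
grip_width: 0.617
grasp_force: 85.0
```

Request:
{"method": "arm_command", "body": {"rows": [[-0.4,0,0,0,0,0],[-0.3,0,0,0,0,0],[0,0,0,0,0,0]]}}

```text
t: 32.05
ee_pos: [0.5508, -0.3424, 0.0187]
orientation: [-0.002, 0.071, 0.997, 0.001]
force: [-7.3, 2.5, -0.9]
grip_width: 0.612
grasp_force: 85.2
```

```bash
python3 bay.py A -40 .0196
```

```text
tcp in bay mm [-39.876   0.098]
now cm [ 0.01 -0.01 -0.09] rotvec [ 0.09 -0.28 -0.03] after-turn cm [ 0.01 -0.01 -0.09] yaw 171.9 pos [ 0.551 -0.342  0.019] F [-7.3  2.5 -0.9] grip 0.612 85.2 t 32.05
```

Request:
{"method": "arm_command", "body": {"rows": [[-0.3,0,0,0,0,0],[-0.2,0,0,0,0,0],[0,0,0,0,0,0]]}}

```text
t: 32.35
ee_pos: [0.551, -0.3423, 0.0182]
orientation: [-0.007, 0.072, 0.997, 0.002]
force: [-32.2, 5.7, 10.4]
grip_width: 0.614
grasp_force: 86.2
```

Request:
{"method": "arm_command", "body": {"rows": [[0,0,0,0,0,0],[0,0,0,0,0,0],[0,0,0,0,0,0]], "hand": 0.6}}

```text
t: 32.65
ee_pos: [0.5582, -0.3438, 0.0201]
orientation: [0.001, 0.071, 0.998, 0.0]
force: [1.1, -0.1, -0.2]
grip_width: 0.801
grasp_force: 0.0
```

```bash
python3 bay.py A -40 .0196
```

```text
tcp in bay mm [-32.428  -0.31 ]
now cm [0.76 0.03 0.05] rotvec [0.02 0.06 0.01] after-turn cm [0.76 0.03 0.05] yaw 171.9 pos [ 0.558 -0.344  0.02 ] F [ 1.1 -0.1 -0.2] grip 0.801 0.0 t 32.65
```

Request:
{"method": "arm_command", "body": {"rows": [[0.8,0,0,0,0,0],[0,0,-2,0,0,0],[0,0,-5,0,0,0],[0,0,-5,0,0,0],[0,0,-5,0,0,0]]}}

```text
t: 33.15
ee_pos: [0.5491, -0.3423, 0.1917]
orientation: [0.0, 0.071, 0.998, 0.0]
force: [0.9, -0.9, 0.6]
grip_width: 0.801
grasp_force: 0.0
```

```bash
python3 look.py k wrist scene side; python3 - <<'E'
from h import *
delta(.4018,.3918,.2,186.8)
cp=camera_params('wrist')
for r in boxes_of('wrist','slab1'): print('box',round(r['p'],2),np.round(r['rect']))
# slab near end predicted at bay x=-62.5, top z=.03
a=np.radians(-8.1);Rb=np.array([[np.cos(a),-np.sin(a)],[np.sin(a),np.cos(a)]]);c=np.array([.5903,-.3481])
for x,y in((-62.5,0),(-62.5,-27.5),(-62.5,27.5),(-57.5,0)): print(x,y,proj('wrist',np.r_[c+Rb@[x/1e3,y/1e3],.03],cp).round())
img=cv2.imread('pics/wrist_k.png');u,v=map(int,proj('wrist',np.r_[c+Rb@[-.0625,0],.03],cp));print(img[v-16:v+16:2,u].tolist())
E
```

```text
now cm [25.1  70.69 -0.89] rotvec [ -0.18   0.37 -14.89] after-turn cm [ 6.1  74.77 -0.55] yaw 171.9 pos [ 0.5509 -0.3434  0.1945] F [ 0.  -0.2 -0.9] grip 0.8 0.0 t 33.3
box 0.63 [294. 183. 364. 334.]
-62.5 0 [330. 181.]
-62.5 -27.5 [294. 181.]
-62.5 27.5 [366. 181.]
-57.5 0 [330. 187.]
[[94, 122, 145], [95, 123, 146], [96, 124, 148], [94, 121, 144], [90, 118, 140], [92, 120, 143], [89, 115, 140], [89, 117, 139], [90, 120, 143], [82, 108, 131], [43, 51, 59], [110, 121, 137], [111, 122, 138], [109, 120, 138], [108, 121, 136], [109, 120, 137]]
```

Request:
{"method": "arm_command", "body": {"rows": [[0,0,0,0,0.2,-7.5],[0,0,0,0,0,-7.4],[0.4,4.9,0,0,0,0],[0.4,4.9,0,0,0,0],[0.4,4.9,0,0,0,0]], "hand": 0.7}}

```text
t: 33.85
ee_pos: [0.519, -0.1965, 0.1876]
orientation: [-0.003, -0.059, 0.998, 0.001]
force: [1.0, 0.1, -0.5]
grip_width: 0.848
grasp_force: 0.0
```

Request:
{"method": "arm_command", "body": {"rows": [[0.4,4.9,0,0,0,0],[0.4,4.9,0,0,0,0],[0.4,4.9,0,0,0,0],[0.4,4.9,0,0,0,0],[0.4,4.9,0,0,0,0]]}}

```text
t: 34.35
ee_pos: [0.47, 0.0444, 0.1887]
orientation: [-0.003, -0.059, 0.998, 0.001]
force: [1.2, -0.0, 0.3]
grip_width: 0.848
grasp_force: 0.0
```

Request:
{"method": "arm_command", "body": {"rows": [[0.4,4.9,0,0,0,0],[0.4,4.9,0,0,0,0],[0.4,4.9,0,0,0,0],[0.4,4.9,1,0,0,0],[0.4,4.9,2,0,0,0]]}}

```text
t: 34.85
ee_pos: [0.4222, 0.2827, 0.1612]
orientation: [-0.001, -0.06, 0.998, 0.001]
force: [1.0, -0.7, 0.4]
grip_width: 0.851
grasp_force: 0.0
```

Request:
{"method": "arm_command", "body": {"rows": [[0.4,4,2,0,0,0],[0.4,2.5,3,0,0,0],[0,0,0,0,0,0]]}}

```text
t: 35.15
ee_pos: [0.404, 0.3452, 0.106]
orientation: [-0.005, -0.061, 0.998, -0.002]
force: [-0.5, -0.5, 0.3]
grip_width: 0.848
grasp_force: 0.0
```

```bash
python3 seg.py; python3 -c "
from h import *
delta(.4018,.3918,.010,186.8)"
```

```text
xy 0.4413 0.3966  size 126 x 56 mm  axis 6.9 deg [401. 295.]
now cm [-0.34  4.79  9.81] rotvec [-0.12 -0.5   0.16] after-turn cm [-0.24  4.77  9.83] yaw -173.0 pos [0.405  0.3442 0.1083] F [ 0.9 -0.1  0.3] grip 0.848 0.0 t 35.2
```

Request:
{"method": "arm_command", "body": {"rows": [[-0.2,4.7,0,-0.1,-0.5,0.1],[0,0,3,0,0,0],[0,0,3,0,0,0],[0,0,2.5,0,0,0],[0,0,0,0,0,0]]}}

```text
t: 35.7
ee_pos: [0.403, 0.3891, 0.0239]
orientation: [0.0, -0.058, 0.998, -0.0]
force: [-0.2, -0.5, -0.4]
grip_width: 0.847
grasp_force: 0.0
```

```bash
python3 -c "
from h import *
delta(.4016,.3918,-.003,186.9)"; python3 seg.py
```

```text
now cm [0.11 0.28 2.69] rotvec [-0.03  0.05 -0.25] after-turn cm [0.1  0.28 2.69] yaw -173.4 pos [0.403  0.3891 0.0239] F [-0.2 -0.5 -0.4] grip 0.847 0.0 t 35.7
xy 0.4273 0.3954  size 97 x 55 mm  axis 6.9 deg [336. 333.]
```

Request:
{"method": "arm_command", "body": {"rows": [[0.1,0.3,0.9,0,0,-0.25],[0,0,0.8,0,0,0],[0,0,0.5,0,0,0],[0,0,0,0,0,0]]}}

```text
t: 36.15
ee_pos: [0.4028, 0.3944, 0.0046]
orientation: [0.002, -0.061, 0.998, 0.001]
force: [0.5, -0.1, -0.2]
grip_width: 0.848
grasp_force: 0.0
```

```bash
python3 -c "
from h import *
delta(.4016,.3918,-.003,186.9)"
```

```text
now cm [ 0.15 -0.24  0.76] rotvec [0.15 0.28 0.06] after-turn cm [ 0.15 -0.24  0.76] yaw -173.0 pos [0.4028 0.3944 0.0046] F [ 0.5 -0.1 -0.2] grip 0.848 0.0 t 36.15
```

Request:
{"method": "arm_command", "body": {"rows": [[0.1,-0.2,0.4,0.15,0.28,0],[0,0,0.3,0,0,0],[0,0,0,0,0,0]]}}

```text
t: 36.45
ee_pos: [0.4021, 0.3923, -0.0024]
orientation: [-0.0, -0.061, 0.998, 0.0]
force: [0.9, -1.0, -0.3]
grip_width: 0.851
grasp_force: 0.0
```

Request:
{"method": "arm_command", "body": {"rows": [[0,0,0,0,0,0],[0,0,0,0,0,0],[0,0,0,0,0,0],[0,0,0,0,0,0],[0,0,0,0,0,0]], "hand": -1}}

```text
t: 36.95
ee_pos: [0.4025, 0.3928, -0.0012]
orientation: [0.001, -0.061, 0.998, 0.001]
force: [-0.9, -0.3, 6.1]
grip_width: 0.612
grasp_force: 84.3
```

Request:
{"method": "arm_command", "body": {"rows": [[0,0,-1,0,0,0],[0,0,-3,0,0,0],[0,0,-4,0,0,7.5],[0,0,-4,0,0,7.5],[0,0,0,0,0,0]]}}

```text
t: 37.45
ee_pos: [0.4039, 0.3942, 0.1245]
orientation: [0.003, 0.072, 0.997, 0.004]
force: [0.0, 0.3, -1.6]
grip_width: 0.613
grasp_force: 84.4
```

```bash
python3 bay.py B -127 .13; python3 - <<'E'
from h import *
g=cv2.cvtColor(grab_frame('wrist'),cv2.COLOR_RGB2BGR);cv2.imwrite('pics/wrist_l.png',g);a=cv2.imread('pics/wrist_j.png')
for n,i in(('now',g),('before',a)): print(n,i[240:300:3,318:339].mean((1,2)).astype(int).tolist(), i[290,230:430:6].mean(1).astype(int).tolist())
E
```

```text
tcp in bay mm [-288.425  803.73 ]
now cm [-16.39 -80.32  -1.06] rotvec [ 0.43  0.32 -0.17] after-turn cm [-16.14 -80.37  -0.55] yaw 171.7 pos [0.404 0.394 0.124] F [ 0.   0.3 -1.6] grip 0.613 84.4 t 37.45
now [137, 134, 130, 126, 128, 75, 37, 37, 64, 119, 118, 117, 117, 117, 116, 116, 115, 115, 114, 114] [121, 125, 130, 136, 111, 112, 111, 109, 109, 112, 113, 113, 116, 115, 118, 114, 115, 116, 117, 114, 118, 116, 115, 115, 115, 116, 111, 115, 114, 113, 134, 139, 139, 136]
before [134, 137, 135, 136, 138, 136, 34, 36, 34, 113, 118, 117, 117, 116, 116, 115, 114, 114, 113, 113] [129, 131, 138, 140, 109, 110, 114, 111, 111, 110, 111, 112, 117, 114, 115, 115, 114, 117, 113, 114, 115, 118, 115, 115, 115, 114, 111, 114, 113, 112, 133, 135, 133, 134]
```

Request:
{"method": "arm_command", "body": {"rows": [[-0.95,-4.7,0,0.4,0.3,-0.2],[-0.95,-4.7,0,0,0,0],[-0.95,-4.7,0,0,0,0],[-0.95,-4.7,0,0,0,0],[-0.95,-4.7,0,0,0,0]]}}

```text
t: 38.0
ee_pos: [0.416, 0.1512, 0.1176]
orientation: [-0.004, 0.067, 0.998, -0.003]
force: [0.8, 0.3, -1.6]
grip_width: 0.617
grasp_force: 84.5
```

Request:
{"method": "arm_command", "body": {"rows": [[-0.95,-4.7,0,0,0,0],[-0.95,-4.7,0,0,0,0],[-0.95,-4.7,0,0,0,0],[-0.95,-4.7,0,0,0,0],[-0.95,-4.7,0,0,0,0]]}}

```text
t: 38.5
ee_pos: [0.431, -0.0879, 0.1191]
orientation: [-0.003, 0.068, 0.998, -0.003]
force: [1.4, -0.5, -2.4]
grip_width: 0.613
grasp_force: 84.5
```

Request:
{"method": "arm_command", "body": {"rows": [[-0.95,-4.7,0,0,0,0],[-0.95,-4.7,0,0,0,0],[-0.95,-4.7,0,0,0,0],[-0.95,-4.7,0,0,0,0],[-0.95,-4.7,0,0,0,0]]}}

```text
t: 39.0
ee_pos: [0.446, -0.3271, 0.12]
orientation: [-0.004, 0.068, 0.998, -0.002]
force: [1.3, 0.5, -1.7]
grip_width: 0.615
grasp_force: 84.5
```

```bash
python3 bay.py B -127 .06
```

```text
tcp in bay mm [-145.12    95.621]
now cm [-1.8  -9.54  6.04] rotvec [-0.3  -0.39  0.33] after-turn cm [-1.81 -9.56  6.  ] yaw 172.2 pos [ 0.446 -0.327  0.12 ] F [ 1.3  0.5 -1.7] grip 0.615 84.5 t 39.0
```

Request:
{"method": "arm_command", "body": {"rows": [[-0.9,-4.8,0,-0.3,-0.3,0.3],[-0.9,-4.75,0,0,0,0],[0,0,3,0,0,0],[0,0,3,0,0,0],[0,0,0,0,0,0]]}}

```text
t: 39.5
ee_pos: [0.4488, -0.4206, 0.0556]
orientation: [-0.004, 0.071, 0.997, 0.003]
force: [0.1, 1.4, -2.2]
grip_width: 0.616
grasp_force: 84.6
```

```bash
python3 bay.py B -127 .0205
```

```text
tcp in bay mm [-129.172    3.417]
now cm [-0.24 -0.36  3.51] rotvec [ 0.26 -0.45 -0.01] after-turn cm [-0.22 -0.34  3.51] yaw 171.9 pos [ 0.449 -0.421  0.056] F [ 0.1  1.4 -2.2] grip 0.616 84.6 t 39.5
```

Request:
{"method": "arm_command", "body": {"rows": [[-0.2,-0.35,1.0,0.26,-0.4,0],[0,0,1.2,0,0,0],[0,0,0.6,0,0,0],[0,0,0,0,0,0]]}}

```text
t: 39.9
ee_pos: [0.4529, -0.426, 0.0334]
orientation: [0.003, 0.071, 0.997, -0.003]
force: [0.5, -0.2, -1.8]
grip_width: 0.614
grasp_force: 84.7
```

```bash
python3 bay.py B -127 .0205
```

```text
tcp in bay mm [-124.317   -1.307]
now cm [0.28 0.14 1.28] rotvec [-0.3   0.38 -0.02] after-turn cm [0.27 0.13 1.29] yaw 171.9 pos [ 0.453 -0.426  0.033] F [ 0.5 -0.2 -1.8] grip 0.614 84.7 t 39.9
```

Request:
{"method": "arm_command", "body": {"rows": [[0.1,0.1,0.6,-0.15,0.2,0],[0,0,0.6,0,0,0],[0,0,0,0,0,0]]}}

```text
t: 40.2
ee_pos: [0.452, -0.425, 0.021]
orientation: [0.001, 0.071, 0.997, -0.001]
force: [1.0, -0.9, -2.1]
grip_width: 0.613
grasp_force: 84.7
```

```bash
python3 bay.py B -127 .0205
```

```text
tcp in bay mm [-125.338   -0.477]
now cm [0.17 0.05 0.05] rotvec [-0.14  0.17 -0.04] after-turn cm [0.17 0.05 0.05] yaw 171.9 pos [ 0.452 -0.425  0.021] F [ 1.  -0.9 -2.1] grip 0.613 84.7 t 40.2
```

Request:
{"method": "arm_command", "body": {"rows": [[-0.5,0.05,0.05,-0.1,0.1,0],[-0.8,0,0,0,0,0],[-0.8,0,0,0,0,0],[-0.8,0,0,0,0,0],[-0.6,0,0,0,0,0]]}}

```text
t: 40.7
ee_pos: [0.4881, -0.4299, 0.0215]
orientation: [0.001, 0.071, 0.997, -0.001]
force: [1.3, -0.8, -2.3]
grip_width: 0.614
grasp_force: 84.7
```

```bash
python3 bay.py B -40 .0205
```

```text
tcp in bay mm [-88.981  -0.244]
now cm [-4.9   0.03  0.11] rotvec [-0.08  0.13 -0.02] after-turn cm [-4.9   0.02  0.1 ] yaw 171.9 pos [ 0.488 -0.43   0.021] F [ 1.3 -0.8 -2.3] grip 0.614 84.7 t 40.7
```

Request:
{"method": "arm_command", "body": {"rows": [[-1,0,0.07,0,0.1,0],[-1,0,0,0,0,0],[-1,0,0,0,0,0],[-1,0,0,0,0,0],[-0.5,0,0,0,0,0]]}}

```text
t: 41.2
ee_pos: [0.5327, -0.4362, 0.0207]
orientation: [0.0, 0.071, 0.997, -0.001]
force: [0.1, -0.3, -1.8]
grip_width: 0.606
grasp_force: 84.7
```

Request:
{"method": "arm_command", "body": {"rows": [[-0.4,0,0,0,0,0],[-0.4,0,0,0,0,0],[0,0,0,0,0,0]]}}

```text
t: 41.5
ee_pos: [0.5375, -0.4369, 0.0199]
orientation: [-0.002, 0.071, 0.997, -0.0]
force: [-8.4, 1.3, -0.3]
grip_width: 0.612
grasp_force: 84.8
```

```bash
python3 bay.py B -40 .0205
```

```text
tcp in bay mm [-39.078  -0.213]
now cm [ 0.09  0.02 -0.06] rotvec [-0.03 -0.27 -0.09] after-turn cm [ 0.09  0.02 -0.06] yaw 171.8 pos [ 0.537 -0.437  0.02 ] F [-8.4  1.3 -0.3] grip 0.612 84.8 t 41.5
```

Request:
{"method": "arm_command", "body": {"rows": [[-0.3,0,0,0,0,0],[-0.1,0,0,0,0,0],[0,0,0,0,0,0]]}}

```text
t: 41.8
ee_pos: [0.5376, -0.4368, 0.0191]
orientation: [-0.006, 0.072, 0.997, 0.001]
force: [-26.0, 4.5, 2.9]
grip_width: 0.613
grasp_force: 85.2
```

Request:
{"method": "arm_command", "body": {"rows": [[0,0,0,0,0,0],[0,0,0,0,0,0],[0,0,0,0,0,0]], "hand": 0.6}}

```text
t: 42.1
ee_pos: [0.5439, -0.4381, 0.0214]
orientation: [0.001, 0.071, 0.997, -0.001]
force: [-0.5, 0.1, 0.3]
grip_width: 0.8
grasp_force: 0.0
```

Request:
{"method": "arm_command", "body": {"rows": [[0.8,0,0,0,0,0],[0,0,-2,0,0,0],[0,0,-5,0,0,0],[0,0,-5,0,0,0],[0,0,-5,0,0,0]]}}

```text
t: 42.6
ee_pos: [0.535, -0.4362, 0.193]
orientation: [0.0, 0.071, 0.997, -0.001]
force: [0.2, -0.6, 0.7]
grip_width: 0.802
grasp_force: 0.0
```

```bash
cat > chk.py <<'E'
from h import *
import sys
np.set_printoptions(precision=4,suppress=True)
cp=camera_params('wrist');img=cv2.cvtColor(grab_frame('wrist'),cv2.COLOR_RGB2BGR);cv2.imwrite(f'pics/{sys.argv[1]}.png',img)
a=np.radians(-8.1);Ry=np.array([[np.cos(a),np.sin(a)],[-np.sin(a),np.cos(a)]]);c=np.array([.5762,-.4422])
for n in('slab1','bay1'):
    for r in boxes_of('wrist',n): print(n,round(r['p'],2),np.round(r['rect']))
    for r in landmark_of('wrist',n): print(n,round(r['p'],2),np.round(r['pixel']),Ry@(onz('wrist',r['pixel'],.02,cp)[:2]-c)*1e3)
# where the stone's near end lies along each bay's middle (mm along the bay)
for nm,cc in(('A',np.array([.5903,-.3481])),('B',c)):
    for off in(-9,0,9):
        xs=np.arange(-80,90,1.);v=[]
        for x in xs:
            u,w=proj('wrist',np.r_[cc+Ry.T@[x/1e3,off/1e3],.03],cp).round().astype(int)
            v.append(img[w,u].astype(int) if 0<=u<640 and 0<=w<480 else [0,0,0])
        v=np.array(v); d=np.abs(np.diff(v.astype(int),axis=0)).sum(1); print(nm,off,[(xs[i],v[i].tolist(),v[i+1].tolist()) for i in np.where(d>60)[0]][:8])
E
python3 chk.py m; python3 -c "
from h import *
delta(.699,-.085,.26,172)"
```

```text
slab1 0.69 [293. 182. 365. 331.]
slab1 0.67 [412. 182. 489. 333.]
slab1 0.64 [445. 259.] [ 1.1001 96.1108]
slab1 0.55 [329. 257.] [-0.3945  0.6503]
bay1 0.55 [276. 236. 499. 340.]
A -9 [(np.float64(-65.0), [100, 129, 155], [49, 62, 76]), (np.float64(-63.0), [56, 64, 75], [103, 115, 130]), (np.float64(30.0), [95, 107, 126], [70, 78, 88]), (np.float64(37.0), [38, 42, 42], [18, 22, 15])]
A 0 [(np.float64(-65.0), [100, 128, 154], [45, 60, 73]), (np.float64(-63.0), [57, 65, 77], [100, 113, 128]), (np.float64(32.0), [83, 93, 107], [66, 69, 71]), (np.float64(53.0), [52, 56, 57], [18, 16, 18])]
A 9 [(np.float64(-65.0), [103, 130, 156], [49, 62, 74]), (np.float64(-63.0), [58, 63, 76], [95, 106, 124]), (np.float64(43.0), [87, 99, 118], [53, 60, 70]), (np.float64(44.0), [53, 60, 70], [31, 31, 34]), (np.float64(69.0), [54, 55, 58], [20, 18, 21])]
B -9 [(np.float64(-65.0), [109, 139, 165], [83, 105, 128]), (np.float64(-64.0), [83, 105, 128], [43, 53, 66]), (np.float64(-63.0), [43, 53, 66], [72, 81, 96]), (np.float64(-62.0), [72, 81, 96], [123, 137, 154]), (np.float64(65.0), [92, 96, 98], [122, 118, 115]), (np.float64(66.0), [122, 118, 115], [167, 160, 152])]
B 0 [(np.float64(-65.0), [112, 142, 168], [79, 105, 126]), (np.float64(-64.0), [79, 105, 126], [45, 56, 69]), (np.float64(-63.0), [45, 56, 69], [74, 84, 97]), (np.float64(-62.0), [74, 84, 97], [123, 135, 153]), (np.float64(66.0), [119, 116, 111], [166, 158, 151])]
B 9 [(np.float64(-65.0), [108, 138, 165], [77, 102, 124]), (np.float64(-64.0), [77, 102, 124], [47, 56, 71]), (np.float64(-63.0), [47, 56, 71], [69, 79, 93]), (np.float64(-62.0), [69, 79, 93], [124, 138, 153]), (np.float64(65.0), [92, 94, 98], [151, 145, 137])]
now cm [-11.22  37.1   -6.97] rotvec [-0.09  0.04 -0.14] after-turn cm [-11.31  37.09  -6.92] yaw 171.9 pos [ 0.5354 -0.4365  0.1908] F [ 0.   0.  -0.7] grip 0.803 0.0 t 42.85
```

Request:
{"method": "arm_command", "body": {"rows": [[0,0,-4.5,0,0,0],[0,3,-3,0,0,0],[-1,4.8,0,0,0,0],[-1,4.8,0,0,0,0],[-1,4.8,0,0,0,0]], "hand": -1, "grip_force": 40}}

```text
t: 43.35
ee_pos: [0.5897, -0.2668, 0.2637]
orientation: [-0.001, 0.071, 0.997, -0.0]
force: [0.3, 0.1, 0.2]
grip_width: 0.003
grasp_force: 0.0
```

Request:
{"method": "arm_command", "body": {"rows": [[-1,4.8,0,0,0,0],[-1,4.8,0,0,0,0],[-1,4.8,0,0,0,0],[-1,4.8,0,0,0,0],[0,0,0,0,0,0]]}}

```text
t: 43.85
ee_pos: [0.6575, -0.0783, 0.2626]
orientation: [-0.002, 0.068, 0.998, 0.0]
force: [-0.0, 0.4, -0.4]
grip_width: -0.004
grasp_force: 0.0
```

```bash
python3 - <<'E'
from h import *
np.set_printoptions(precision=4,suppress=True)
cp=camera_params('wrist');img=cv2.cvtColor(grab_frame('wrist'),cv2.COLOR_RGB2BGR);cv2.imwrite('pics/cap.png',img)
grab_frame('scene');grab_frame('side')
rs={}
for c in('wrist','scene','side'):
    for r in landmark_of(c,'cap_top')[:2]: print(c,round(r['p'],2),np.round(r['pixel']),onz(c,r['pixel'],.175,cp if c=='wrist' else None)); rs.setdefault(c,ray(c,r['pixel'],cp if c=='wrist' else None))
    for r in boxes_of(c,'cap_top')[:2]: print('box',c,round(r['p'],2),np.round(r['rect']))
print('proj guess',proj('wrist',(.699,-.085,.175),cp))
for a,b in(('wrist','side'),('wrist','scene'),('scene','side')):
    if a in rs and b in rs: print(a,b,tri(rs[a],rs[b]))
delta(.699,-.085,.2,172)
E
```

```text
wrist 0.97 [322. 301.] [ 0.6952 -0.0875  0.175 ]
box wrist 0.92 [302. 248. 344. 305.]
box wrist 0.26 [292.   2. 315. 123.]
scene 0.74 [288. 304.] [ 0.6981 -0.093   0.175 ]
box scene 0.79 [284. 295. 301. 317.]
side 0.67 [387. 254.] [0.3603 0.0493 0.175 ]
side 0.55 [255. 206.] [ 0.7052 -0.1024  0.175 ]
box side 0.67 [306. 186. 346. 206.]
box side 0.55 [309. 231. 339. 249.]
proj guess [326.9041 305.7248]
wrist side (array([ 0.4991, -0.0284,  0.2249]), np.float64(0.325893694880421))
wrist scene (array([ 0.6962, -0.0903,  0.1726]), np.float64(0.005158950134799519))
scene side (array([ 0.4157, -0.1168, -0.0176]), np.float64(0.16196486392355444))
now cm [-4.21  0.64  6.54] rotvec [-0.08  0.02 -0.24] after-turn cm [-4.22  0.61  6.54] yaw 171.8 pos [ 0.6564 -0.0852  0.2654] F [-0.3  0.6  0.1] grip -0.003 0.0 t 44.3
```

Request:
{"method": "arm_command", "body": {"rows": [[-2,0.2,0,0,0,0],[-2.05,0.2,0,0,0,0],[0,0,3,0,0,0],[0,0,3,0,0,0],[0,0,0,0,0,0]]}}

```text
t: 44.8
ee_pos: [0.6957, -0.0863, 0.2]
orientation: [-0.004, 0.071, 0.997, -0.0]
force: [-0.4, 0.1, -0.3]
grip_width: -0.001
grasp_force: 0.0
```

```bash
python3 -c "
from h import *
delta(.697,-.087,.178,172)"
```

```text
now cm [-0.16 -0.04  2.2 ] rotvec [-0.08 -0.44 -0.19] after-turn cm [-0.14 -0.05  2.2 ] yaw 171.8 pos [ 0.6957 -0.0863  0.2   ] F [-0.4  0.1 -0.3] grip -0.001 0.0 t 44.8
```

Request:
{"method": "arm_command", "body": {"rows": [[-0.1,0,1,0,-0.4,0],[0,0,1,0,0,0],[0,0,0.5,0,0,0],[0,0,0.4,0,0,0],[0,0,0.3,0,0,0]]}}

```text
t: 45.3
ee_pos: [0.6985, -0.0862, 0.1737]
orientation: [0.004, 0.071, 0.997, -0.001]
force: [-1.4, 0.4, 3.3]
grip_width: -0.005
grasp_force: 1.3
```

```bash
python3 -c "
from h import *
delta(.697,-.087,.165,172)"
```

```text
now cm [ 0.15 -0.1   0.87] rotvec [-0.08  0.44 -0.15] after-turn cm [ 0.14 -0.1   0.87] yaw 171.8 pos [ 0.6985 -0.0862  0.1737] F [-1.4  0.4  3.3] grip -0.005 1.3 t 45.3
```

Contact came at the expected height, so I'm pressing on to the bottom.

Request:
{"method": "arm_command", "body": {"rows": [[0,0,0.4,0,0,0],[0,0,0.4,0,0,0],[0,0,0.3,0,0,0],[0,0,0.2,0,0,0],[0,0,0,0,0,0]]}}

```text
t: 45.8
ee_pos: [0.6987, -0.0862, 0.1658]
orientation: [0.006, 0.071, 0.997, -0.001]
force: [-10.8, 1.0, 27.3]
grip_width: 0.001
grasp_force: 13.7
```

```bash
python3 -c "
from h import *
delta(.697,-.087,.165,172)"
```

```text
now cm [ 0.16 -0.1   0.07] rotvec [-0.08  0.75 -0.15] after-turn cm [ 0.16 -0.1   0.08] yaw 171.9 pos [ 0.6987 -0.0862  0.1658] F [-10.8   1.   27.3] grip 0.001 13.7 t 45.8
```

Request:
{"method": "arm_command", "body": {"rows": [[0,0,-1,0,0,0],[0,0,-2,0,0,0],[0,0,-4,0,0,0],[1,-4,-2,0,0,0],[2,-4,0,0,0,0]]}}

```text
t: 46.3
ee_pos: [0.6582, -0.161, 0.2531]
orientation: [0.006, 0.07, 0.998, -0.001]
force: [1.7, -0.8, 1.0]
grip_width: -0.002
grasp_force: 0.0
```

Request:
{"method": "arm_command", "body": {"rows": [[2,-2,0,0,-0.3,0],[2,0,0,0,0,0],[2,0,0,0,0,0],[0,0,0,0,0,0],[0,0,0,0,0,0]]}}

```text
t: 46.8
ee_pos: [0.595, -0.1722, 0.25]
orientation: [0.007, 0.071, 0.997, -0.001]
force: [1.0, -0.1, -0.0]
grip_width: 0.001
grasp_force: 0.0
```

```bash
python3 look.py z wrist scene side; python3 - <<'E'
from h import *
np.set_printoptions(precision=4,suppress=True)
cp=camera_params('wrist');print(state()['ee_pos'])
for n,z in(('core1',.036),('slab1',.02),('cap_top',.175)):
    for r in landmark_of('wrist',n): print(n,round(r['p'],2),np.round(r['pixel']),onz('wrist',r['pixel'],z,cp))
a=cv2.imread('pics/scene_a.png').astype(int);b=cv2.imread('pics/scene_z.png').astype(int)
# compare the seats with one another: rectify each seat at the core-top plane and report core width/edges
img=cv2.imread('pics/wrist_z.png')
t=np.radians(-6.8);Rs=np.array([[np.cos(t),-np.sin(t)],[np.sin(t),np.cos(t)]]);c=np.array([.5412,-.0635])
hsv=cv2.cvtColor(img,cv2.COLOR_BGR2HSV)
for k in(105,35,-35):
    for x in(-50,0,50):
        ys=np.arange(-30,31,1.);s=[]
        for y in ys:
            u,v=proj('wrist',np.r_[c+Rs@[x/1e3,(k+y)/1e3],.046],cp).round().astype(int)
            s.append(hsv[v,u,1] if 0<=u<640 and 0<=v<480 else 0)
        s=np.array(s);w=ys[s>33];print(k,x,'core from',w.min() if len(w) else None,'to',w.max() if len(w) else None,len(w))
E
```

```text
[ 0.5954 -0.172   0.2492]
core1 0.81 [490. 113.] [ 0.545  -0.0282  0.036 ]
core1 0.77 [408. 118.] [ 0.5394 -0.0965  0.036 ]
core1 0.61 [575. 117.] [0.5584 0.0423 0.036 ]
slab1 0.95 [ 45. 211.] [ 0.5757 -0.44    0.02  ]
slab1 0.79 [142. 210.] [ 0.5875 -0.3486  0.02  ]
cap_top 0.7 [483. 376.] [ 0.6941 -0.088   0.175 ]
105 -50 core from -11.0 to 30.0 42
105 0 core from -10.0 to 30.0 41
105 50 core from -11.0 to 30.0 42
35 -50 core from -10.0 to 13.0 24
35 0 core from -11.0 to 13.0 25
35 50 core from -10.0 to 13.0 24
-35 -50 core from -10.0 to 17.0 27
-35 0 core from -11.0 to 17.0 26
-35 50 core from -10.0 to 12.0 23
```

```bash
python3 -c "
from plant import *
print(close_job())"
```

```text
the job is handed in; nothing more can be done
None
```

I seated all three drill cores in their own seats, pushed both slabs home against their stops, and then pressed the mister cap to the bottom and let it spring back. The job is handed in, but I did not confirm the closed jaws in a close-up; I inferred them from the seating depth and core positions.

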